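# Put the loose batteries away in the push-to-open box by lamplight

## Task

Switch the lamp on at its rocker, then press the flap of the oak battery box until it clicks, keep your fingers on it and ease it up as it springs so that it does not fly open, and swing it wide open until it stays back by itself. Put all the loose block batteries lying on the mantel shelf into the box, close the flap and press it until it clicks shut and stays flush, and last switch the lamp off again. Leave the pig money box, the battery tester, the photo cube and the paperweight where they stand.

Things in the scene. Friction and masses are not known exactly. Their poses are not given: they have to be found in the camera images.
- box_floor (a point): Centre of the clear inner floor (131 mm along x, 141 along y) of the fixed oak battery box, 38 mm above the shelf; rim 62 mm above it. Outside 175 x 190 x 100 mm high. Contents must stay under 40 mm or the flap cannot be pressed home. Axes: x from the flap's free edge to its hinge, roughly away from the robot; z up. Walls 20 mm at the free edge, 12 at hinge and right, 36 at left (with the arm's channel).
- flap_hinge (a point): Middle of the flap's hinge line (which runs along y), level with the box's top, 100 mm above the shelf, 77 mm along +x and 12.5 mm along +y from the box-floor point (box axes). Its axes are the box's.
- flap_edge (a point): Middle of the flap's free edge, on its outer (upper) face. The flap is a plain wooden board with no handle, let flush into the top of the box: 140 mm from hinge to free edge, 160 wide, 12 thick, 250 g. Axes turn with the flap; when latched they are the box's.
- flap_press (a point): Spot to press on the flap's outer face: mid-width, 22 mm in from the free edge, 118 mm from the hinge. Axes turn with the flap.
- flap (a joint): Angle of the flap above the spring arm that carries it (rad): 0 lying on the arm, up to 1.45 at its stop. The flap's opening angle from flush is joint flap + joint kicker. With the arm raised (0.45) the flap is upright at 1.12; beyond that it falls gently back to the stop and stays open; short of it the damped hinge lets it sink on to the arm in 1 to 3 s.
- kicker (a joint): Spring arm of the push-push latch under the flap (rad): 0 latched, flap flush; -0.06 pressed in to the stop (free edge 8 mm down); 0.45 raised. Each full press to the stop (7 to 12 N at the press spot) changes over once let up: a latched arm comes free and lifts the flap to 0.45 as the finger yields (at 3 rad/s if let go); a free arm, once it has risen fully, latches at 0.
- rocker_mid (a point): Centre of the rocker's face, about 51 mm above the shelf, on a fixed flat white lamp base (130 x 250 mm, 30 high) at the left. Axes turn with it: x along its 62 mm length, near end to far end; y its 32 mm width and pivot line. The lamp's stem stands 150 mm to its left (+y), with a shade of 50 mm radius 150 to 230 mm above the shelf.
- rocker_far (a point): Pressing spot on the rocker's far half, on its face 24 mm from the pivot along +x. Pressed down it switches the lamp on.
- rocker_near (a point): Pressing spot on the rocker's near half, on its face 24 mm from the pivot along -x. Pressed down it switches the lamp off.
- rocker (a joint): Tilt of the rocker (rad): -0.22 off (near end down, far end tipped up), +0.22 on (far end down, near end tipped up); it stays where it is put; about 2 N at a pressing spot, push to the stop.
- battery0_mid (a point): Centre of a block battery, 46 mm (x, along its length, terminals at +x) by 26 mm (y) by 17 mm (z), steel ends and a black wrapper, about 45 g, lying flat on the shelf to the right of the box at the start. Three to five batteries are there; absent ones read None.
- battery1_mid (a point): Another block battery, as battery0, or None.
- battery2_mid (a point): Another block battery, as battery0, or None.
- battery3_mid (a point): Another block battery, as battery0, or None.
- battery4_mid (a point): Another block battery, as battery0, or None.
- pig: Bystander: white ceramic pig-shaped money box, about 110 mm long and 110 mm high, at the far right; origin under its middle.
- tester: Bystander: grey plastic battery tester lying flat, 55 by 100 by 22 mm, beyond the batteries, right of the box; origin under its middle.
- photo_cube: Bystander: brushed steel photo cube, 80 mm, at the far left; origin under its middle.
- paperweight: Bystander: glass paperweight dome, 72 mm across and 42 mm high, near the robot on the left; origin under its middle.
There are look-alikes about, which are no part of the job. What is shaped like the part that bears battery0_mid but brown or turquoise is not meant. Leave any blue look-alike of the part that bears battery1_mid alone.

How it is judged:
By the outcome, as a careful person would: the job done as asked, in the order asked, and still so for the second after the job is handed in, with the robot touching nothing.
Of battery0, battery1, battery2, battery3, battery4 only 3 to 5 are there at a start; the rules pass over those that are not, and their reading is None.
At some moment in a run one of battery0, battery1, battery2, battery3, battery4 may be knocked a few centimetres aside while the robot is not near it.
Once in a run the grip may slacken for a moment while it holds something.
It also fails if it takes over 210 s, if anything falls off the work surface, if the arm or the gripper's body presses on something with over 40 N, if the wrist force passes 120 N, or if a joint passes its speed limit or range.

## Robot

A 6-joint arm with a two-finger parallel gripper is mounted at the origin on the work surface. World frame = base frame: x ahead of the robot, y to its left, z up, the work surface at z = 0. Lengths are in m, angles in rad, forces in N, time in s.
With the tool pointing down it reaches from about 0.4 to 0.825 m from the base axis. Payload 7 kg.
Tool frame: the origin (TCP) lies at the very end of the fingers, on their centre line; the grasp point (between the pads) lies 19 mm behind it (grip_depth is the distance from the TCP to the grasp point, in m); z points along the fingers, y is the direction in which the jaws open and shut (so a half turn about z gives the same grasp; the last joint's range is limited). The gripper opens to 88 mm and grips with 3 to 60 N. Pads are 19 mm wide; open, the fingers measure 130 mm over their backs; the gripper's body (78 mm by 193 mm) begins 47 mm behind the grasp point.
Start: joints at [1.483, 0.359, 0.012, 0, -1.224, -0.288], TCP at [0.248, 0.628, 0.227] pointing down, gripper open.
Joint ranges: [-3.07, 3.07], [-1.43, 2.12], [-1.02, 1.25], [-3.03, 1.67], [-3.05, -0], [-3.03, 3.03]. Speed limits (rad/s): [2.39, 2.39, 3.01, 3.14, 3.14, 3.14].

## Interface

Orientations are given as [roll, pitch, yaw] about the fixed x, y, z axes, in that order (R = Rz(yaw) Ry(pitch) Rx(roll)).
In Python, from station import get_state, grab_frame, get_calibration, job_done, grip_depth gives the robot as it stands. The module is installed in compiled form; this text tells all that it offers.
- The arm moves only by the shell command python3 -m crank 'ROWS' [FORCE]. ROWS is JSON, a list of rows, each an object with "turn": the turn, a rotation vector about the tool's x, y, z each as a share of 2 pi rad, from -1 to 1, a list of three; "slide": the shift along the tool's x, y, z each as a share of 0.5 m, from -1 to 1, a list of three; "fingers": the opening, from -1 (shut) to 1 (fully open). A call has 1 to 5 rows; each row is the pose to reach, as a shift and turn from the pose commanded when the call began, along the tool's axes at that moment, turning the shorter way round; what a row does not reach only later rows make up. A row lasts 1/12 s, in which the tool goes at most 41.7 mm and 7.16 degrees, less where a joint would pass 70% of its speed; a pose out of reach is approached as far as the arm can. A call with a number of a shift or a turn outside -1 to 1 is refused whole. A call with a gripper value outside its range is refused whole. The fingers move at their own pace and stop on an object; FORCE is the grip in N (left out, the last holds). Time passes only in rows, so rows that repeat a pose let the fingers close. It gives the time, the measured TCP pose, the force and the opening at its end, in the units of the state.
- get_state(): the state, without advancing time (a new reading comes with each control period).
- grab_frame(name): name is "scene" or "top" or "wrist"; returns the picture (400x640x3 uint8, red, green, blue); there is no depth.
- get_calibration(name): a dict with "K" (3x3 intrinsics, pixels), "pose" (4x4, takes a point from camera to world coordinates). Camera axes: x right, y up, looking along -z (the intrinsics and any distortion apply to the point x, -y, -z); pixel columns grow to the right and rows downward; lengths in m; the calibration is good to about 2 mm. A picture is of the moment at which its call begins: read the wrist's pose just before it. get_calibration takes no time and is no camera call; for the wrist camera it gives the pose at the moment of the call.
- job_done(): hands the job in, once; it reports no verdict.
The state is a dict: "t": time; "q": joint angles; "qd": joint speeds; "joint_efforts": joint torques, N m; "eef_pos": TCP position; "ee_rot": TCP orientation; "force": force on the tool from outside, world axes, zero at the start; "moment": the same for the moment, N m; "width": finger opening in m.
Only numpy, scipy, OpenCV 4.12 (cv2) and the standard library are available. Lean on these libraries where they do the work, as an engineer would, in place of code of your own. Each camera call takes 0.05 s, during which the arm holds its last target.

## Working session

There is one attempt and no reset: what is moved stays moved. The work goes in short steps, Python scripts to look and compute and a shell command to move; the robot and the scene stay as the last step left them, time stands still between calls to the robot, and variables do not carry over. Pictures are saved under pics/ and viewed, and the job is handed in when it is done.

```bash
mkdir -p pics
cat > h.py <<'E'
import numpy as np, cv2
from station import *
from scipy.spatial.transform import Rotation as R
def snap(name,fn):
    c=get_calibration(name); im=grab_frame(name); cv2.imwrite('pics/'+fn,im[:,:,::-1]); return im,c
def ray(c,u,v):
    K=np.array(c['K']);P=np.array(c['pose'])
    d=np.linalg.inv(K)@[u,v,1]; d=np.array([d[0],-d[1],-d[2]])
    return P[:3,3],P[:3,:3]@d
def onz(c,u,v,z):
    o,d=ray(c,u,v); return o+d*(z-o[2])/d[2]
def proj(c,p):
    K=np.array(c['K']);P=np.array(c['pose']); q=P[:3,:3].T@(np.array(p)-P[:3,3]); w=K@[q[0],-q[1],-q[2]]; return w[:2]/w[2]
def rows(p,yaw=None,rpy=None):
    "slide/turn needed from current measured pose to go to p"
    s=get_state(); 
    Rc=R.from_euler('xyz',s['ee_rot']); 
    sl=Rc.inv().apply(np.array(p)-s['eef_pos'])/0.5
    out=[np.round(sl,4)]
    if rpy is not None:
        out.append(np.round((Rc.inv()*R.from_euler('xyz',rpy)).as_rotvec()/(2*np.pi),4))
    return out
E
python3 - <<'E'
from h import *
print(get_state(), grip_depth)
for n in ('scene','top','wrist'):
    im,c=snap(n,n+'0.png'); print(n,c)
E
```

```text
{'t': 0.0, 'q': array([ 1.48306055e+00,  3.59416665e-01,  1.10417546e-02, -3.88823503e-04,
       -1.22413710e+00, -2.88113270e-01]), 'qd': array([ 9.33964994e-04, -1.93440559e-03, -2.44170421e-03, -7.42607252e-05,
        8.52511328e-04, -1.77921028e-03]), 'joint_efforts': array([ 1.69017716e-03, -5.82713985e+01,  2.93038934e+01,  6.99707463e+00,
        6.87621126e-03, -1.53871306e-04]), 'eef_pos': array([0.24758846, 0.62739526, 0.22558904]), 'ee_rot': array([ 3.13984382e+00, -1.37104171e-04, -3.75981351e-01]), 'force': array([-0.40827395, -0.4263788 ,  0.43087531]), 'moment': array([-0.01376071, -0.01143081, -0.01165074]), 'width': 0.08726628346047263} 0.0188
scene {'K': array([[392.22644364,   0.        , 325.44735226],
       [  0.        , 392.22644364, 194.46688524],
       [  0.        ,   0.        ,   1.        ]]), 'pose': array([[ 0.83212289, -0.42861103,  0.35194328,  0.82938666],
       [ 0.55444696,  0.65740821, -0.51029699, -0.50332485],
       [-0.01265148,  0.61976369,  0.7846865 ,  0.81633682],
       [ 0.        ,  0.        ,  0.        ,  1.        ]])}
top {'K': array([[376.79367452,   0.        , 318.93531663],
       [  0.        , 376.79367452, 197.94648315],
       [  0.        ,   0.        ,   1.        ]]), 'pose': array([[ 0.02891766,  0.98489046, -0.17074706,  0.33369215],
       [-0.99942385,  0.02545161, -0.022454  , -0.0576544 ],
       [-0.01776894,  0.171298  ,  0.98505901,  1.13831436],
       [ 0.        ,  0.        ,  0.        ,  1.        ]])}
wrist {'K': array([[331.04558418,   0.        , 318.1824417 ],
       [  0.        , 331.04558418, 199.44555379],
       [  0.        ,   0.        ,   1.        ]]), 'pose': array([[-0.36776523,  0.88691838,  0.27950764,  0.32253752],
       [-0.92991776, -0.35117989, -0.10920458,  0.59847797],
       [ 0.00130191, -0.30008077,  0.95391291,  0.38362574],
       [ 0.        ,  0.        ,  0.        ,  1.        ]])}
```

View pics/scene0.png

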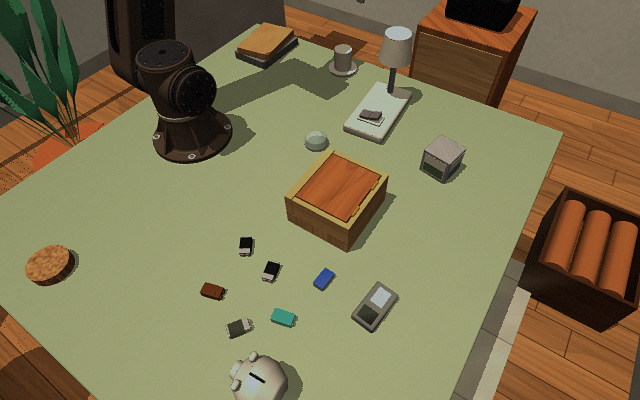

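View pics/top0.png

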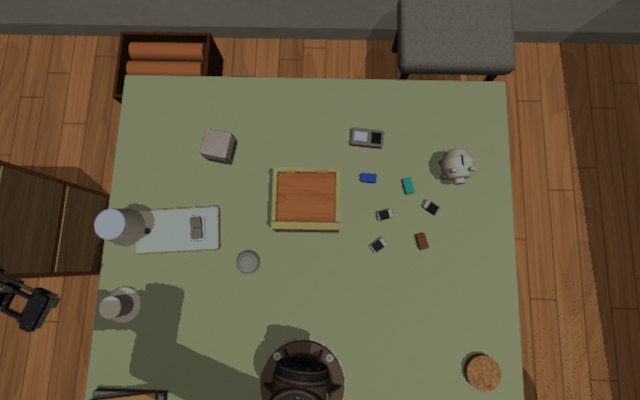

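View pics/wrist0.png

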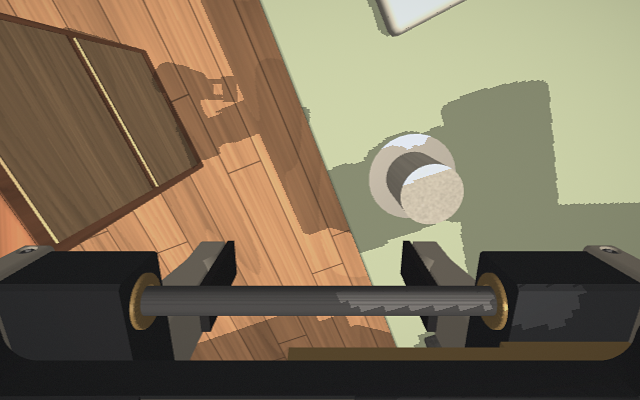

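Run:
```python
from h import *
ct=get_calibration('top');cs=get_calibration('scene')
print(proj(ct,[.248,.628,.227]),proj(cs,[.248,.628,.227]),proj(ct,[0,0,0]))
for n,f in (('top','top0'),('scene','scene0')):
    im=cv2.imread(f'pics/{f}.png'); b=(110,120,340,160) if n=='top' else (190,30,300,330)
    x,y,w,h=b; cv2.imwrite(f'pics/{f}z.png',cv2.resize(im[y:y+h,x:x+w],None,fx=2.3 if n=='top' else 1.8,fy=2.3 if n=='top' else 1.8,interpolation=cv2.INTER_CUBIC))
for n,p in {'b1':(384,214),'b2':(430,207),'b3':(377,244),'brown':(422,241),'turq':(408,186),'blue':(368,178)}.items():
    print(n,onz(ct,*p,.017))
for p in [(274,171),(339,171),(273,230),(340,230)]: print('box',onz(ct,*p,.1))
print('rock',onz(ct,197,228,.051),'stem',onz(ct,147,231,.03))
for n,p in {'b1':(270,271),'b2':(240,327),'b3':(246,246),'rock':(371,115)}.items():
    print(n,onz(cs,*p,.017 if n[0]=='b' else .051))
```

```text
[ 37.305686   291.48945716] [373.02070082  -3.37858104] [302.30099893 382.58168396]
b1 [ 0.4843895  -0.22798838  0.017     ]
b2 [ 0.50915598 -0.36521172  0.017     ]
b3 [ 0.39463629 -0.20735442  0.017     ]
brown [ 0.40713691 -0.3395984   0.017     ]
turq [ 0.5716815  -0.30039536  0.017     ]
blue [ 0.59347428 -0.17953924  0.017     ]
box [0.58798734 0.09580273 0.1       ]
box [ 0.59250611 -0.08851979  0.1       ]
box [0.42054709 0.09029594 0.1       ]
box [ 0.42560854 -0.09457875  0.1       ]
rock [0.42439502 0.31886544 0.051     ] stem [0.41319084 0.47447136 0.03      ]
b1 [ 0.48806176 -0.23478842  0.017     ]
b2 [ 0.51621832 -0.36837092  0.017     ]
b3 [ 0.39972377 -0.2148805   0.017     ]
rock [0.43299409 0.31680619 0.051     ]
```

```bash
ls pics
```

```text
scene0.png
scene0z.png
top0.png
top0z.png
wrist0.png
```

View pics/top0z.png

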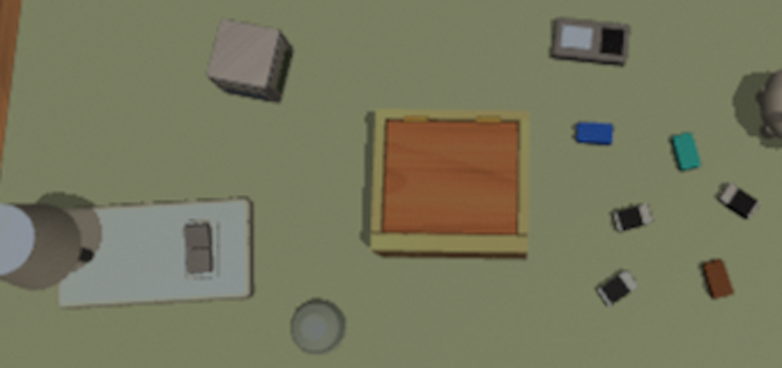

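View pics/scene0z.png

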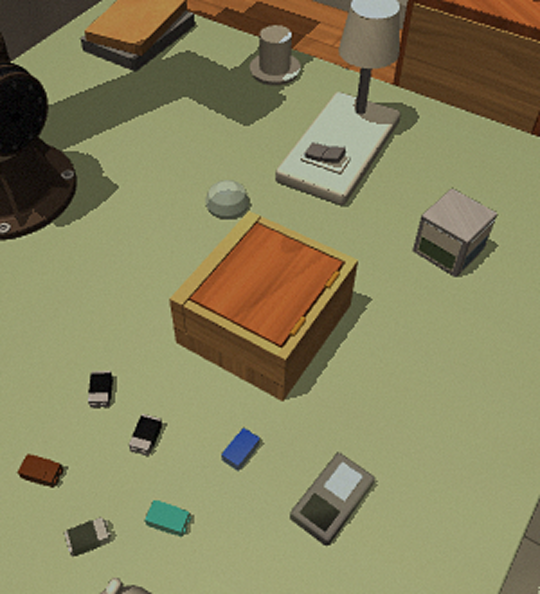

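```bash
python3 -m crank '[{"turn":[0,0,-0.06],"slide":[0,0,-0.25],"fingers":1},{"turn":[0,0,-0.06],"slide":[0,0,-0.25],"fingers":1},{"turn":[0,0,-0.06],"slide":[0,0,-0.25],"fingers":1},{"turn":[0,0,-0.06],"slide":[0,0,-0.25],"fingers":1},{"turn":[0,0,-0.06],"slide":[0,0,-0.25],"fingers":1}]'; python3 -c "
from h import *
print(rows([.40,.25,.33],rpy=[np.pi,0,0]))"
```

```text
t: 0.57
eef_pos: [0.248, 0.6288, 0.3549]
ee_rot: [-3.136, -0.001, 0.002]
force: [-0.6, -0.1, -1.7]
width: 0.0872
[array([0.3027, 0.7584, 0.0458]), array([-0.0009, -0.0001,  0.0003])]
```

```bash
python3 -m crank '[{"turn":[0,0,0],"slide":[0.1,0.25,0],"fingers":1},{"turn":[0,0,0],"slide":[0.2,0.5,0],"fingers":1},{"turn":[0,0,0],"slide":[0.3,0.76,0],"fingers":1},{"turn":[0,0,0],"slide":[0.3,0.76,0],"fingers":1},{"turn":[0,0,0],"slide":[0.3,0.76,0],"fingers":1}]' ; python3 -m crank '[{"turn":[0,0,0],"slide":[0.15,0.39,0.1],"fingers":1},{"turn":[0,0,0],"slide":[0.15,0.39,0.2],"fingers":1},{"turn":[0,0,0],"slide":[0.15,0.39,0.2],"fingers":1},{"turn":[0,0,0],"slide":[0.15,0.39,0.2],"fingers":1},{"turn":[0,0,0],"slide":[0.15,0.39,0.2],"fingers":1}]' ; python3 -c "
from h import *
snap('wrist','w1.png'); print(get_state()['eef_pos'])"
```

```text
t: 0.98
eef_pos: [0.3246, 0.4319, 0.35]
ee_rot: [3.139, 0.001, 0.001]
force: [1.9, 0.4, 0.2]
width: 0.0879
t: 1.4
eef_pos: [0.3917, 0.257, 0.2613]
ee_rot: [3.141, 0.001, 0.001]
force: [0.2, 0.3, -0.9]
width: 0.0877
[0.39080375 0.25130266 0.25729446]
```

View pics/w1.png

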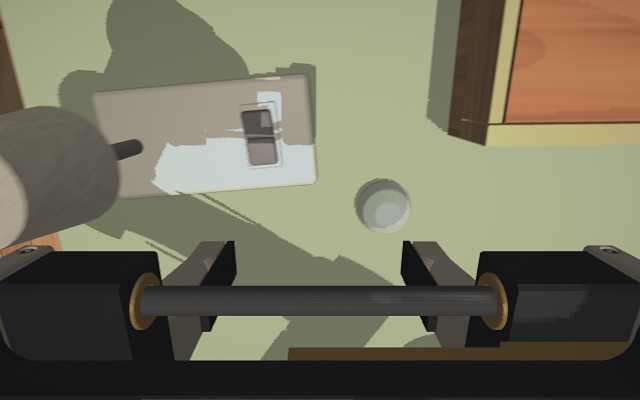

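Run:
```python
from h import *
im,c=snap('wrist','w2.png'); print(get_state()['eef_pos'])
im=cv2.imread('pics/w2.png')
cv2.imwrite('pics/w2z.png',cv2.resize(im[60:210,60:340],None,fx=2.8,fy=2.8,interpolation=cv2.INTER_CUBIC))
```

```text
[0.39092395 0.25368549 0.25903549]
```

View pics/w2z.png

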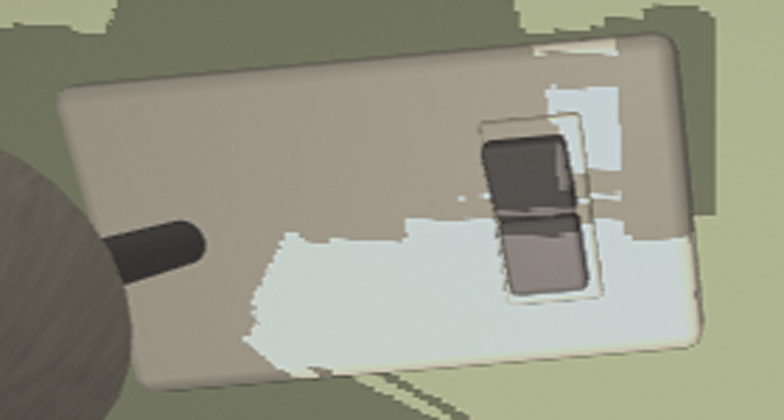

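Run:
```python
from h import *
c=get_calibration('wrist')
f=lambda a,b:(60+a/2.8,60+b/2.8)
print('mid',onz(c,*f(539,213),.051),'far',onz(c,*f(525,140),.057),'near',onz(c,*f(546,292),.045))
for q in [(62,92),(672,38),(698,345),(150,388)]: print(onz(c,*f(*q),.03))
```

```text
mid [0.42825831 0.32493094 0.051     ] far [0.45603939 0.32726695 0.057     ] near [0.39575274 0.32529486 0.045     ]
[0.47399075 0.51432332 0.03      ]
[0.49300511 0.27273212 0.03      ]
[0.36911743 0.26413906 0.03      ]
[0.35110738 0.50325268 0.03      ]
```

```bash
python3 -m crank '[{"turn":[0,0,0],"slide":[0.06,-0.02,0.08],"fingers":1},{"turn":[0,0,0],"slide":[0.12,-0.04,0.16],"fingers":1},{"turn":[0,0,0],"slide":[0.12,-0.04,0.24],"fingers":1},{"turn":[0,0,0],"slide":[0.12,-0.04,0.32],"fingers":1},{"turn":[0,0,0],"slide":[0.12,-0.04,0.368],"fingers":1}]' ; python3 -m crank '[{"turn":[0,0,0],"slide":[0,0,0],"fingers":1},{"turn":[0,0,0],"slide":[0,0,0],"fingers":1},{"turn":[0,0,0],"slide":[0,0,0],"fingers":1}]'; python3 -c "
from h import *
print(rows([.451,.274,.044])); snap('wrist','w3.png')"
```

```text
t: 1.92
eef_pos: [0.4517, 0.2787, 0.0758]
ee_rot: [3.14, 0.002, -0.001]
force: [0.1, -0.3, -0.2]
width: 0.0877
t: 2.17
eef_pos: [0.4528, 0.2803, 0.0806]
ee_rot: [-3.141, -0.001, 0.002]
force: [0.6, 0.6, -1.0]
width: 0.0874
[array([-0.0037,  0.0127,  0.0733])]
```

View pics/w3.png

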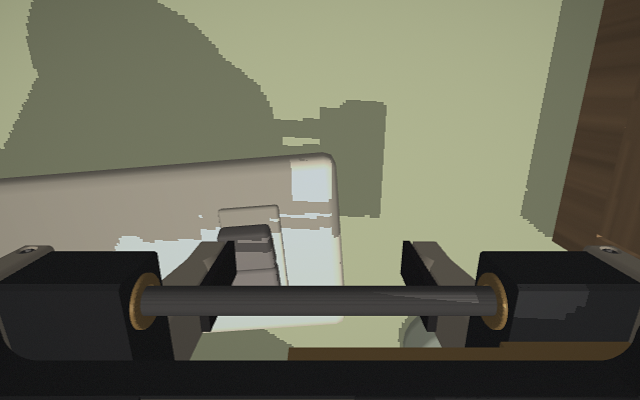

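```bash
python3 -c "
from h import *
c=get_calibration('wrist');s=get_state();p=s['eef_pos'];print(p)
for d in [(0,0,0),(0,.044,0),(0,.065,0),(.01,.044,0),(-.01,.044,0),(0,.044,.03)]: print(d,proj(c,p+np.array(d)))
print(proj(c,[.451,.326,.055]),proj(c,[.427,.324,.051]))"
```

```text
[0.45312896 0.28082123 0.08142426]
(0, 0, 0) [319.79721678 255.25773883]
(0, 0.044, 0) [236.50546639 255.0846587 ]
(0, 0.065, 0) [196.77784779 255.00210477]
(0.01, 0.044, 0) [235.11309685 237.66539097]
(-0.01, 0.044, 0) [237.85119313 271.92040057]
(0, 0.044, 0.03) [220.3640602  286.21072021]
[245.17384099 238.28333209] [252.05105685 270.23908959]
```

```bash
python3 -m crank '[{"turn":[0,0,0],"slide":[-0.004,0.014,0],"fingers":1},{"turn":[0,0,0],"slide":[-0.004,0.014,0.025],"fingers":1},{"turn":[0,0,0],"slide":[-0.004,0.014,0.05],"fingers":1},{"turn":[0,0,0],"slide":[-0.004,0.014,0.063],"fingers":1},{"turn":[0,0,0],"slide":[-0.004,0.014,0.073],"fingers":1}]' ; python3 -m crank '[{"turn":[0,0,0],"slide":[0,0,0.004],"fingers":1},{"turn":[0,0,0],"slide":[0,0,0.008],"fingers":1},{"turn":[0,0,0],"slide":[0,0,0.008],"fingers":1}]'; python3 -c "
from h import *
snap('wrist','w4.png')
for i in range(3): print(get_state()['force'],get_state()['eef_pos'])"
```

```text
t: 2.63
eef_pos: [0.4516, 0.2735, 0.0457]
ee_rot: [-3.139, -0.004, 0.003]
force: [-18.7, -11.7, 68.5]
width: 0.0875
t: 2.88
eef_pos: [0.4517, 0.2736, 0.0457]
ee_rot: [-3.138, -0.005, 0.005]
force: [-18.9, -13.3, 60.6]
width: 0.0876
[-17.61386851 -12.4451836   60.65792302] [0.45172376 0.27363995 0.0457631 ]
[-17.61386851 -12.4451836   60.65792302] [0.45172376 0.27363995 0.0457631 ]
[-17.61386851 -12.4451836   60.65792302] [0.45172376 0.27363995 0.0457631 ]
```

View pics/w4.png

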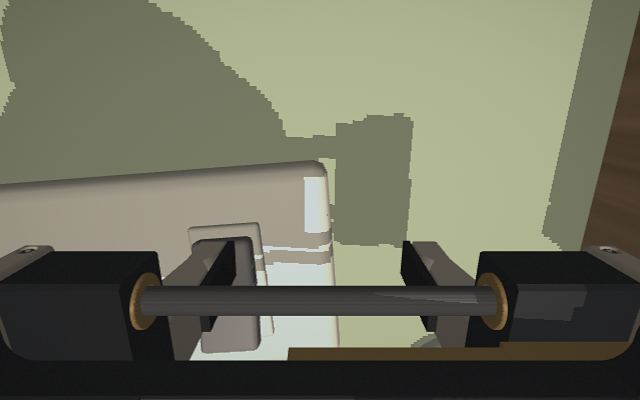

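```bash
python3 -m crank '[{"turn":[0,0,0],"slide":[0,0,-0.02],"fingers":1},{"turn":[0,0,0],"slide":[0,0,-0.1],"fingers":1},{"turn":[0,0,0],"slide":[0,0,-0.18],"fingers":1},{"turn":[0,0,0],"slide":[0,0,-0.26],"fingers":1},{"turn":[0,0,0],"slide":[0,0,-0.3],"fingers":-1}]' ; python3 -c "
from h import *
im,c=snap('wrist','w5.png');print(rows([.40,.02,.24]))"
```

```text
t: 3.35
eef_pos: [0.4516, 0.2735, 0.1952]
ee_rot: [-3.136, -0.006, 0.002]
force: [0.5, 0.3, -0.0]
width: 0.0848
[array([-0.1058,  0.508 , -0.0897])]
```

View pics/w5.png

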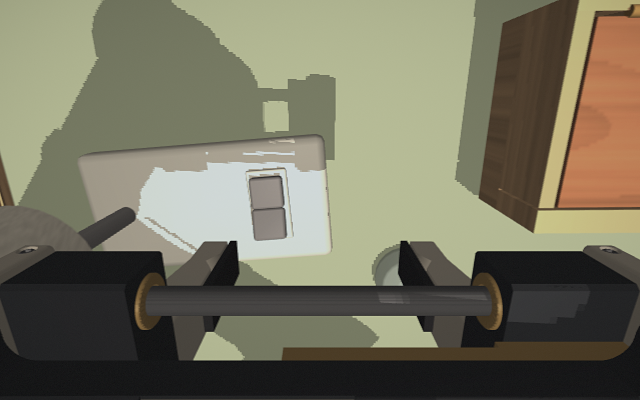

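```bash
python3 -m crank '[{"turn":[0,0,0],"slide":[-0.02,0.08,-0.06],"fingers":-1},{"turn":[0,0,0],"slide":[-0.04,0.16,-0.11],"fingers":-1},{"turn":[0,0,0],"slide":[-0.06,0.24,-0.11],"fingers":-1},{"turn":[0,0,0],"slide":[-0.1,0.32,-0.11],"fingers":-1},{"turn":[0,0,0],"slide":[-0.1,0.4,-0.11],"fingers":-1}]' ; python3 -m crank '[{"turn":[0,0,0],"slide":[0,0.08,0],"fingers":-1},{"turn":[0,0,0],"slide":[0,0.11,0],"fingers":-1},{"turn":[0,0,0],"slide":[0,0.11,0],"fingers":-1},{"turn":[0,0,0],"slide":[0,0.11,0],"fingers":-1},{"turn":[0,0,0],"slide":[0,0.11,0],"fingers":-1}]' ; python3 -c "
from h import *
im,c=snap('wrist','w6.png');print(get_state()['eef_pos'])
snap('scene','s1.png'); im=cv2.imread('pics/s1.png'); cv2.imwrite('pics/s1z.png',cv2.resize(im[70:150,330:430],None,fx=6,fy=6,interpolation=cv2.INTER_CUBIC))"
```

```text
t: 3.82
eef_pos: [0.4003, 0.0846, 0.2451]
ee_rot: [-3.139, -0.002, 0.002]
force: [1.0, -0.6, 0.3]
width: 0.0496
t: 4.23
eef_pos: [0.4021, 0.0312, 0.2441]
ee_rot: [-3.141, -0.001, 0.001]
force: [-0.4, 0.6, 0.3]
width: 0.0156
[0.40214628 0.03153175 0.24385079]
```

View pics/w6.png

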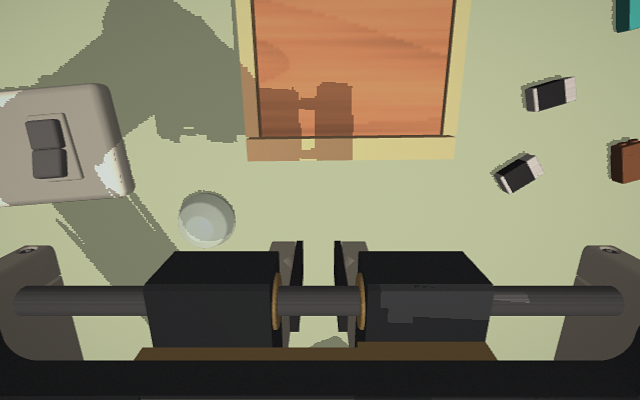

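View pics/s1z.png

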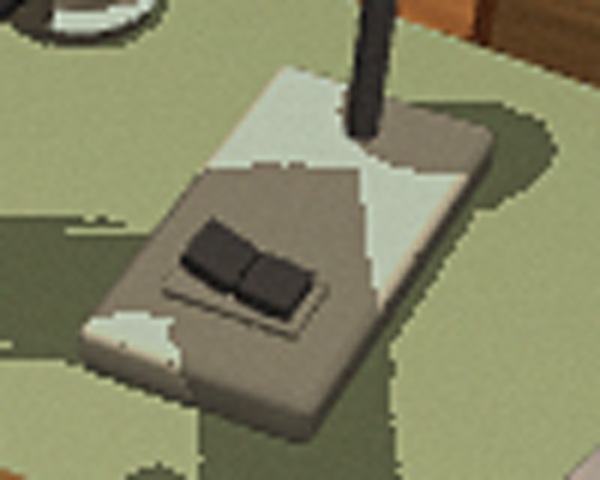

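```bash
python3 -c "
from h import *
c=get_calibration('wrist');print(get_state()['eef_pos'])
for u,v in [(260,137),(443,136),(247,160),(455,160),(254,0),(455,0),(233,0),(469,0)]: print((u,v),onz(c,u,v,.1))"
```

```text
[0.40214225 0.03170259 0.24368461]
(260, 137) [0.4468046  0.08510738 0.1       ]
(443, 136) [ 0.44793036 -0.07975983  0.1       ]
(247, 160) [0.42583426 0.09815025 0.1       ]
(455, 160) [ 0.42611    -0.09330325  0.1       ]
(254, 0) [0.55566145 0.08433889 0.1       ]
(455, 0) [ 0.55587616 -0.07703737  0.1       ]
(233, 0) [0.55563901 0.10120164 0.1       ]
(469, 0) [ 0.55589111 -0.08827586  0.1       ]
```

```bash
python3 -m crank '[{"turn":[0,0,0],"slide":[0.06,0.03,0.06],"fingers":-1},{"turn":[0,0,0],"slide":[0.13,0.057,0.12],"fingers":-1},{"turn":[0,0,0],"slide":[0.132,0.057,0.18],"fingers":-1},{"turn":[0,0,0],"slide":[0.132,0.057,0.24],"fingers":-1},{"turn":[0,0,0],"slide":[0.132,0.057,0.255],"fingers":-1}]' ; python3 -m crank '[{"turn":[0,0,0],"slide":[0,0,0],"fingers":-1},{"turn":[0,0,0],"slide":[0,0,0.006],"fingers":-1},{"turn":[0,0,0],"slide":[0,0,0.012],"fingers":-1}]'
```

```text
t: 4.75
eef_pos: [0.4655, 0.0022, 0.1111]
ee_rot: [3.139, 0.008, 0.0]
force: [-0.3, -0.5, 0.3]
width: 0.0002
t: 5.0
eef_pos: [0.4694, 0.0036, 0.1118]
ee_rot: [-3.141, -0.003, 0.003]
force: [1.1, 1.1, 0.3]
width: 0.0008
```

Step down in small increments, watching the force.

```bash
python3 -m crank '[{"turn":[0,0,0],"slide":[0,0,0.006],"fingers":-1},{"turn":[0,0,0],"slide":[0,0,0.012],"fingers":-1},{"turn":[0,0,0],"slide":[0,0,0.018],"fingers":-1},{"turn":[0,0,0],"slide":[0,0,0.018],"fingers":-1}]';  python3 -m crank '[{"turn":[0,0,0],"slide":[0,0,0.004],"fingers":-1},{"turn":[0,0,0],"slide":[0,0,0.008],"fingers":-1},{"turn":[0,0,0],"slide":[0,0,0.008],"fingers":-1}]'
```

```text
t: 5.33
eef_pos: [0.468, 0.0027, 0.101]
ee_rot: [-3.141, -0.0, 0.001]
force: [-0.1, -0.4, 0.0]
width: 0.0006
t: 5.58
eef_pos: [0.4682, 0.0026, 0.0973]
ee_rot: [3.142, -0.0, 0.001]
force: [-2.8, 0.4, 6.4]
width: 0.0004
```

```bash
python3 -m crank '[{"turn":[0,0,0],"slide":[0,0,0.003],"fingers":-1},{"turn":[0,0,0],"slide":[0,0,0.006],"fingers":-1},{"turn":[0,0,0],"slide":[0,0,0.006],"fingers":-1}]';  python3 -m crank '[{"turn":[0,0,0],"slide":[0,0,0.003],"fingers":-1},{"turn":[0,0,0],"slide":[0,0,0.003],"fingers":-1}]'
```

```text
t: 5.83
eef_pos: [0.4684, 0.0026, 0.0944]
ee_rot: [-3.142, -0.001, 0.001]
force: [-2.8, 0.3, 7.3]
width: 0.0002
t: 6.0
eef_pos: [0.4684, 0.0026, 0.0931]
ee_rot: [-3.142, -0.001, 0.001]
force: [-2.6, 1.3, 7.0]
width: 0.0005
```

```bash
python3 -m crank '[{"turn":[0,0,0],"slide":[0,0,0.002],"fingers":-1},{"turn":[0,0,0],"slide":[0,0,0.004],"fingers":-1}]';  python3 -m crank '[{"turn":[0,0,0],"slide":[0,0,0.002],"fingers":-1},{"turn":[0,0,0],"slide":[0,0,0.002],"fingers":-1}]'
```

```text
t: 6.17
eef_pos: [0.4686, 0.0026, 0.0921]
ee_rot: [3.141, -0.001, 0.002]
force: [-10.8, 1.1, 28.6]
width: 0.0004
t: 6.33
eef_pos: [0.4687, 0.0025, 0.092]
ee_rot: [3.141, -0.002, 0.002]
force: [-13.4, 1.6, 30.9]
width: 0.0004
```

```bash
for i in 1 2 3; do python3 -m crank '[{"turn":[0,0,0],"slide":[0,0,-0.006],"fingers":-1},{"turn":[0,0,0],"slide":[0,0,-0.012],"fingers":-1},{"turn":[0,0,0],"slide":[0,0,-0.018],"fingers":-1},{"turn":[0,0,0],"slide":[0,0,-0.024],"fingers":-1},{"turn":[0,0,0],"slide":[0.001,0,-0.03],"fingers":-1}]'; done
```

```text
t: 6.75
eef_pos: [0.4684, 0.0026, 0.105]
ee_rot: [-3.142, 0.0, 0.001]
force: [-3.1, 1.1, 5.9]
width: 0.0007
t: 7.17
eef_pos: [0.4697, 0.0027, 0.12]
ee_rot: [-3.141, -0.001, 0.001]
force: [0.4, 0.9, 3.8]
width: 0.0003
t: 7.58
eef_pos: [0.4696, 0.0027, 0.1347]
ee_rot: [-3.141, -0.0, 0.001]
force: [2.3, -0.1, 2.2]
width: 0.0004
```

```bash
for i in 1 2 ; do python3 -m crank '[{"turn":[0,0,0],"slide":[0,0,-0.006],"fingers":-1},{"turn":[0,0,0],"slide":[0,0,-0.012],"fingers":-1},{"turn":[0,0,0],"slide":[0,0,-0.018],"fingers":-1},{"turn":[0,0,0],"slide":[0,0,-0.024],"fingers":-1},{"turn":[0,0,0],"slide":[0.001,0,-0.03],"fingers":-1}]'; done; python3 -c "
from h import *
snap('scene','s2.png')"
```

```text
t: 8.0
eef_pos: [0.4696, 0.0025, 0.1495]
ee_rot: [3.141, 0.001, 0.001]
force: [0.1, 0.3, 0.4]
width: 0.0004
t: 8.42
eef_pos: [0.4702, 0.0025, 0.1646]
ee_rot: [3.142, 0.001, 0.001]
force: [-0.3, -0.4, -0.3]
width: 0.0003
```

View pics/s2.png

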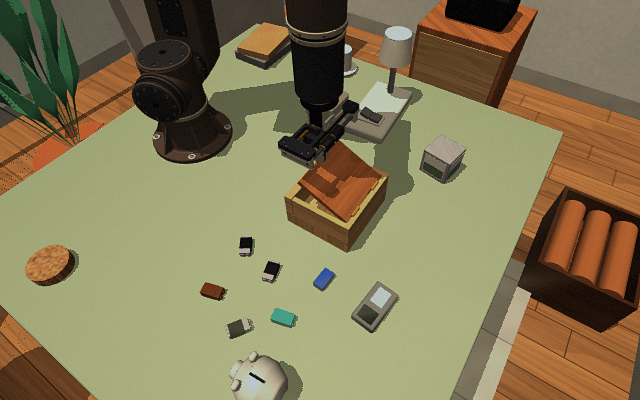

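```bash
python3 -m crank '[{"turn":[0,0.0,0],"slide":[-0.03,0,-0.05],"fingers":-1},{"turn":[0,0.019,0],"slide":[-0.08,0,-0.06],"fingers":-1},{"turn":[0,0.038,0],"slide":[-0.08,0,-0.06],"fingers":-1},{"turn":[0,0.057,0],"slide":[-0.085,0,-0.06],"fingers":-1},{"turn":[0,0.07,0],"slide":[-0.085,0,-0.06],"fingers":-1}]';python3 -m crank '[{"turn":[0,0.0,0],"slide":[0,0,0],"fingers":-1},{"turn":[0,0.0,0],"slide":[0,0,0],"fingers":-1}]'; python3 -c "
from h import *
print(get_state()['q'],rows([.432,.003,.135]),rows([.452,.003,.135]))"
```

```text
t: 8.88
eef_pos: [0.4318, 0.0033, 0.2026]
ee_rot: [-3.129, -0.436, -0.005]
force: [-107.0, -73.4, -150.3]
width: 0.0007
t: 9.05
eef_pos: [0.4324, 0.0024, 0.2029]
ee_rot: [-3.135, -0.435, 0.002]
force: [-0.7, -0.1, -1.8]
width: 0.0004
[ 0.67485635 -0.34745777 -1.015155    0.47109776 -0.60352899  0.5484327 ] [array([-0.058 , -0.0004,  0.1228])] [array([-0.0217, -0.0002,  0.1397])]
```

```bash
python3 -m crank '[{"turn":[0,-0.003,0],"slide":[0.003,0,-0.002],"fingers":-1},{"turn":[0,-0.006,0],"slide":[0.006,0,-0.004],"fingers":-1},{"turn":[0,-0.009,0],"slide":[0.009,0,-0.006],"fingers":-1}]'; python3 -c "
from h import *
print(get_state()['q'])"
```

```text
t: 9.3
eef_pos: [0.4334, 0.0006, 0.2038]
ee_rot: [-3.14, -0.369, 0.002]
force: [0.1, 1.0, -0.5]
width: 0.0005
[ 0.65037635 -0.30173949 -0.9252329   0.35290754 -0.67821356  0.6762113 ]
```

```bash
python3 -m crank '[{"turn":[0,-0.007,0],"slide":[0.003,0,0],"fingers":-1},{"turn":[0,-0.014,0],"slide":[0.003,0,0],"fingers":-1},{"turn":[0,-0.021,0],"slide":[0.003,0,0],"fingers":-1},{"turn":[0,-0.028,0],"slide":[0.003,0,0],"fingers":-1},{"turn":[0,-0.035,0],"slide":[0.003,0,0],"fingers":-1}]'; python3 -c "
from h import *
print(get_state()['q'],rows([.430,.003,.138]),rows([.450,.003,.138]))"
```

```text
t: 9.72
eef_pos: [0.4349, 0.0012, 0.2042]
ee_rot: [-3.139, -0.147, 0.002]
force: [0.0, -0.8, -0.5]
width: 0.0003
[ 0.52793851 -0.13741061 -0.66017099  0.08993221 -0.9212756   0.99519522] [array([-0.0291, -0.0034,  0.1296])] [array([ 0.0105, -0.0033,  0.1355])]
```

```bash
python3 -m crank '[{"turn":[0,0,0],"slide":[-0.006,-0.003,0.026],"fingers":-1},{"turn":[0,0,0],"slide":[-0.012,-0.003,0.052],"fingers":-1},{"turn":[0,0,0],"slide":[-0.018,-0.003,0.078],"fingers":-1},{"turn":[0,0,0],"slide":[-0.024,-0.003,0.104],"fingers":-1},{"turn":[0,0,0],"slide":[-0.029,-0.003,0.13],"fingers":-1}]'; python3 -c "
from h import *
snap('scene','s3.png');print(get_state()['q'],get_state()['eef_pos'])"
```

```text
t: 10.13
eef_pos: [0.4301, 0.0023, 0.1371]
ee_rot: [-3.14, -0.149, 0.001]
force: [0.5, -0.4, 0.2]
width: 0.0002
[ 0.53921574 -0.06770162 -0.78960612  0.11195159 -0.72635356  0.95332741] [0.42862218 0.00166971 0.13472359]
```

View pics/s3.png

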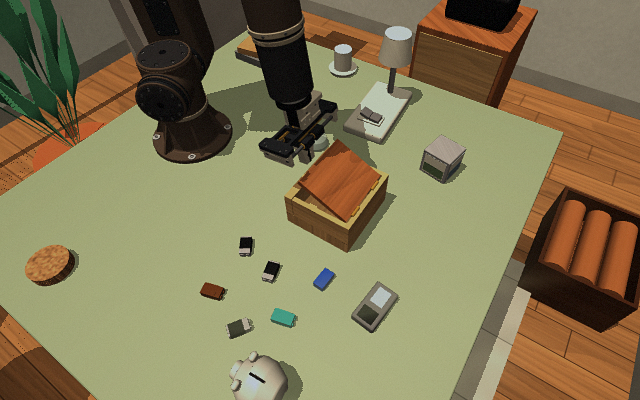

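```bash
python3 -c "
from h import *
for p in [(.456,.003,.135),(.472,.003,.157),(.488,.004,.175),(.512,.004,.194),(.537,.005,.209),(.563,.005,.218),(.589,.006,.222),(.614,.006,.222),(.625,.006,.222)]: print(p,rows(p)[0])"
```

```text
(0.456, 0.003, 0.135) [ 0.0543 -0.0026  0.0074]
(0.472, 0.003, 0.157) [ 0.0923 -0.0026 -0.0315]
(0.488, 0.004, 0.175) [ 0.1292 -0.0046 -0.0624]
(0.512, 0.004, 0.194) [ 0.1822 -0.0045 -0.0931]
(0.537, 0.005, 0.209) [ 0.2361 -0.0065 -0.1155]
(0.563, 0.005, 0.218) [ 0.2901 -0.0065 -0.1257]
(0.589, 0.006, 0.222) [ 0.3427 -0.0084 -0.1261]
(0.614, 0.006, 0.222) [ 0.3922 -0.0084 -0.1188]
(0.625, 0.006, 0.222) [ 0.414  -0.0084 -0.1156]
```

```bash
python3 -m crank '[{"turn":[0,0,0],"slide":[0.027,-0.003,0.003],"fingers":-1},{"turn":[0,0,0],"slide":[0.054,-0.003,0.007],"fingers":-1},{"turn":[0,0,0],"slide":[0.073,-0.003,-0.012],"fingers":-1},{"turn":[0,0,0],"slide":[0.092,-0.003,-0.032],"fingers":-1},{"turn":[0,0,0],"slide":[0.129,-0.005,-0.062],"fingers":-1}]'; python3 -c "
from h import *
snap('scene','s4.png');print(get_state()['eef_pos'],get_state()['force'])"
```

```text
t: 10.6
eef_pos: [0.4768, 0.0004, 0.1731]
ee_rot: [3.137, -0.125, -0.002]
force: [-30.9, -8.4, 22.3]
width: 0.0005
[0.48376473 0.00093908 0.17936732] [-37.42067034 -14.08150771  47.89410749]
```

View pics/s4.png

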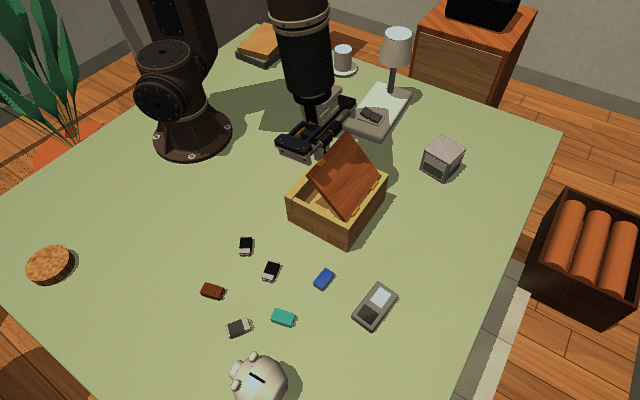

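```bash
python3 -m crank '[{"turn":[0,0,0],"slide":[0,0,0],"fingers":-1}]'; python3 -c "
from h import *
im,c=snap('wrist','w7.png')"
```

```text
t: 10.73
eef_pos: [0.4834, 0.0005, 0.1791]
ee_rot: [3.136, -0.137, 0.0]
force: [-38.5, -9.7, 36.5]
width: 0.0004
```

View pics/w7.png

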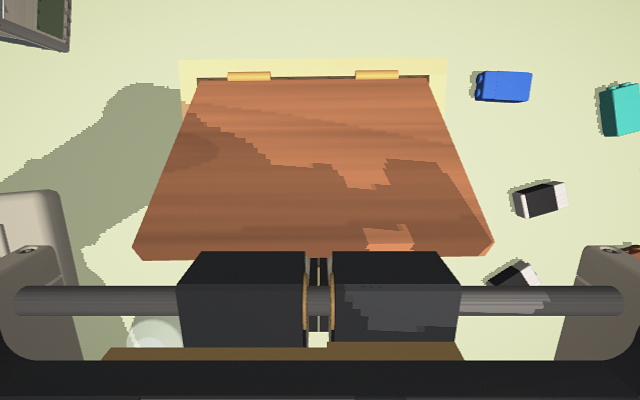

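```bash
python3 -c "
from h import *
for p in [(.486,.003,.184),(.499,.003,.194),(.5115,.004,.203),(.525,.004,.210),(.538,.005,.217),(.551,.005,.222),(.565,.005,.226),(.589,.006,.228),(.614,.006,.228),(.625,.006,.228)]: print(p,rows(p)[0])"
```

```text
(0.486, 0.003, 0.184) [ 0.0076 -0.005  -0.0098]
(0.499, 0.003, 0.194) [ 0.0361 -0.0049 -0.026 ]
(0.5115, 0.004, 0.203) [ 0.0633 -0.0068 -0.0405]
(0.525, 0.004, 0.21) [ 0.092  -0.0068 -0.0506]
(0.538, 0.005, 0.217) [ 0.1197 -0.0087 -0.0609]
(0.551, 0.005, 0.222) [ 0.1468 -0.0087 -0.0673]
(0.565, 0.005, 0.226) [ 0.1756 -0.0087 -0.0714]
(0.589, 0.006, 0.228) [ 0.2237 -0.0107 -0.0688]
(0.614, 0.006, 0.228) [ 0.2733 -0.0107 -0.0619]
(0.625, 0.006, 0.228) [ 0.2951 -0.0107 -0.0589]
```

```bash
python3 -m crank '[{"turn":[0,0,0],"slide":[-0.002,-0.004,-0.018],"fingers":-1},{"turn":[0,0,0],"slide":[0.012,-0.005,-0.026],"fingers":-1},{"turn":[0,0,0],"slide":[0.027,-0.005,-0.034],"fingers":-1},{"turn":[0,0,0],"slide":[0.041,-0.006,-0.041],"fingers":-1},{"turn":[0,0,0],"slide":[0.055,-0.006,-0.048],"fingers":-1}]'
```

```text
t: 11.2
eef_pos: [0.5146, 0.0086, 0.2076]
ee_rot: [-3.139, -0.152, 0.002]
force: [-1.3, 1.3, -1.1]
width: 0.0004
```

```bash
python3 -c "
from h import *
snap('scene','s5.png')
for p in [(.525,.004,.210),(.538,.005,.217),(.551,.005,.222),(.565,.005,.226),(.589,.006,.228),(.614,.006,.228),(.625,.006,.228)]: print(p,rows(p)[0])"
```

```text
(0.525, 0.004, 0.21) [ 0.0174  0.01   -0.0001]
(0.538, 0.005, 0.217) [ 0.0453  0.008  -0.0099]
(0.551, 0.005, 0.222) [ 0.0725  0.0081 -0.0158]
(0.565, 0.005, 0.226) [ 0.1014  0.0082 -0.0194]
(0.589, 0.006, 0.228) [ 0.1494  0.0063 -0.016 ]
(0.614, 0.006, 0.228) [ 0.1988  0.0064 -0.0083]
(0.625, 0.006, 0.228) [ 0.2206  0.0065 -0.0049]
```

View pics/s5.png

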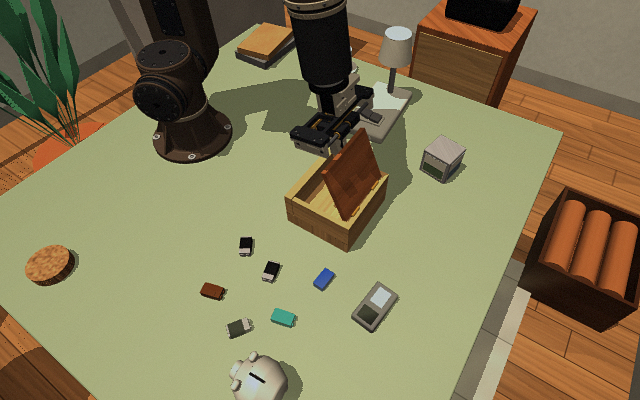

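Flap is around 1 rad and following. Continue.

```bash
python3 -m crank '[{"turn":[0,0,0],"slide":[0.018,0.004,-0.003],"fingers":-1},{"turn":[0,0,0],"slide":[0.045,0.004,-0.01],"fingers":-1},{"turn":[0,0,0],"slide":[0.072,0.004,-0.016],"fingers":-1},{"turn":[0,0,0],"slide":[0.1,0.004,-0.019],"fingers":-1},{"turn":[0,0,0],"slide":[0.125,0.004,-0.018],"fingers":-1}]';  python3 -m crank '[{"turn":[0,0,0],"slide":[0.025,0,0],"fingers":-1},{"turn":[0,0,0],"slide":[0.05,0,0.004],"fingers":-1},{"turn":[0,0,0],"slide":[0.075,0,0.01],"fingers":-1},{"turn":[0,0,0],"slide":[0.09,0,0.012],"fingers":-1},{"turn":[0,0,0],"slide":[0.09,0,0.012],"fingers":-1}]'; python3 -c "
from h import *
snap('scene','s6.png')"
```

```text
t: 11.67
eef_pos: [0.5757, 0.0068, 0.2263]
ee_rot: [-3.139, -0.153, 0.002]
force: [-0.7, 0.5, -0.7]
width: 0.0002
t: 12.08
eef_pos: [0.6138, 0.0063, 0.2263]
ee_rot: [-3.14, -0.139, 0.001]
force: [-37.0, 8.1, 25.2]
width: 0.0003
```

View pics/s6.png

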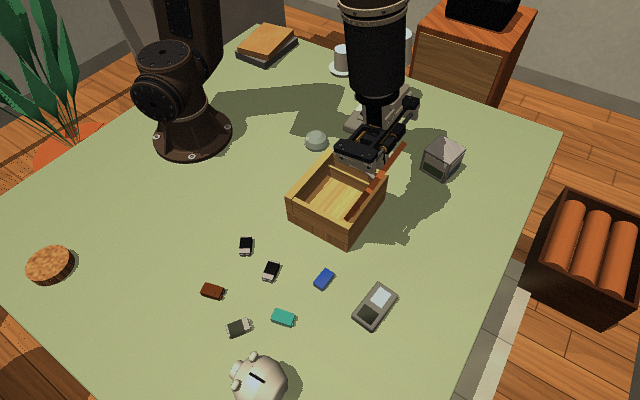

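```bash
python3 -m crank '[{"turn":[0,0,0],"slide":[-0.03,0,0],"fingers":-1},{"turn":[0,0,0],"slide":[-0.1,0,-0.02],"fingers":-1},{"turn":[0,0,0],"slide":[-0.16,0,-0.1],"fingers":-1},{"turn":[0,0,0],"slide":[-0.2,0.05,-0.15],"fingers":-1},{"turn":[0,-0.02,0],"slide":[-0.25,0.1,-0.15],"fingers":-1}]'; python3 -c "
from h import *
snap('scene','s7.png'); print(rows([.43,-.20,.25],rpy=[np.pi,0,0]),get_state()['eef_pos'])"
```

```text
t: 12.55
eef_pos: [0.4836, -0.0434, 0.2892]
ee_rot: [-3.136, -0.042, 0.007]
force: [-0.5, -0.6, -0.1]
width: 0.0005
[array([-0.1045,  0.3059,  0.0704]), array([-0.0006, -0.0033,  0.001 ])] [ 0.4805218  -0.04687386  0.2868871 ]
```

View pics/s7.png

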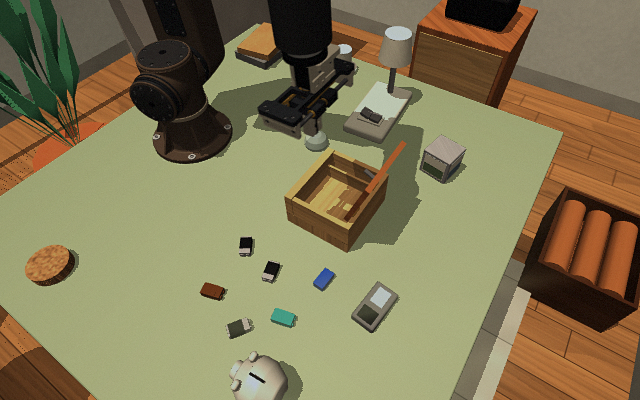

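```bash
python3 -m crank '[{"turn":[0,-0.004,0],"slide":[-0.025,0.08,0.02],"fingers":0},{"turn":[0,-0.004,0],"slide":[-0.05,0.16,0.03],"fingers":0},{"turn":[0,-0.004,0],"slide":[-0.075,0.24,0.04],"fingers":0},{"turn":[0,-0.004,0],"slide":[-0.1,0.32,0.05],"fingers":0},{"turn":[0,-0.004,0],"slide":[-0.11,0.38,0.05],"fingers":0}]'; python3 -m crank '[{"turn":[0,0,0],"slide":[0,0,0],"fingers":0},{"turn":[0,0,0],"slide":[0,0,0],"fingers":0},{"turn":[0,0,0],"slide":[0,0,0],"fingers":0}]'; python3 -c "
from h import *
snap('wrist','w8.png'); print(get_state()['eef_pos'],get_state()['ee_rot'])"
```

```text
t: 13.02
eef_pos: [0.4302, -0.2357, 0.2542]
ee_rot: [-3.138, -0.003, 0.003]
force: [0.9, 0.4, 0.0]
width: 0.0286
t: 13.27
eef_pos: [0.4317, -0.234, 0.2548]
ee_rot: [-3.138, -0.004, 0.001]
force: [0.1, 0.0, 0.5]
width: 0.0426
[ 0.4318897  -0.23341564  0.25494931] [-3.13855014e+00 -3.80632639e-03  2.66946976e-03]
```

View pics/w8.png

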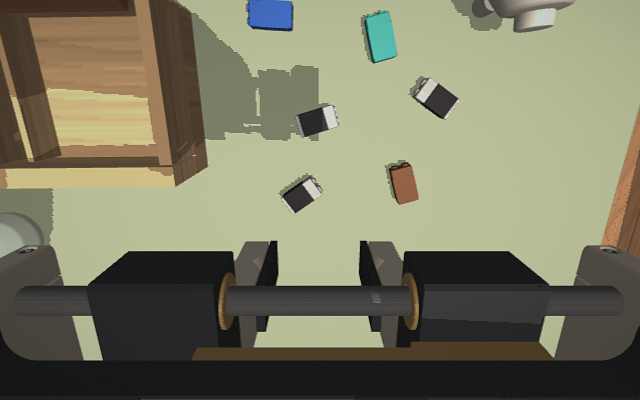

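```bash
cat > bat.py <<'E'
from h import *
def bats(fn='wb.png',z=.017,vmax=245,cam='wrist'):
    im,c=snap(cam,fn); hsv=cv2.cvtColor(im,cv2.COLOR_RGB2HSV).astype(int)
    S,V=hsv[...,1],hsv[...,2]
    dark=(V<75)&(S<90); light=(S<28)&(V>120)
    m=(dark|light).astype(np.uint8); m[vmax:]=0
    m=cv2.morphologyEx(m,cv2.MORPH_CLOSE,np.ones((3,3),np.uint8))
    cs,_=cv2.findContours(m,cv2.RETR_EXTERNAL,cv2.CHAIN_APPROX_NONE)
    for k in cs:
        if not 250<cv2.contourArea(k)<4000: continue
        p=np.array([onz(c,u,v,z)[:2] for u,v in k[:,0,:].astype(float)],np.float32)
        (cx,cy),(w,h),a=cv2.minAreaRect(p*1000)
        if w<h: a+=90
        if max(w,h)<35 or max(w,h)>65 or min(w,h)>40: continue
        print('px',k[:,0,:].mean(0).round(),'ctr',round(cx,1),round(cy,1),'size',round(max(w,h),1),round(min(w,h),1),'long-axis deg',round((a+90)%180-90,1))
if __name__=='__main__': bats()
E
python3 bat.py
```

```text
px [ 18. 232.] ctr 346.1 159.2 size 52.4 39.1 long-axis deg -89.8
px [302. 194.] ctr 395.3 -211.4 size 48.5 28.5 long-axis deg -55.0
px [317. 121.] ctr 485.2 -230.8 size 46.9 26.7 long-axis deg -72.9
px [436.  98.] ctr 510.1 -366.1 size 50.0 28.2 long-axis deg 56.0
```

```bash
python3 -c "
from h import *
im=cv2.imread('pics/s7.png')[120:260,270:430]; cv2.imwrite('pics/s7z.png',cv2.resize(im,None,fx=4.2,fy=4.2,interpolation=cv2.INTER_CUBIC))
c=get_calibration('scene')
for p in [(.587,.09,.1),(.587,-.08,.1),(.575,.07,.1),(.45,.07,.1),(.45,.09,.1)]: print(p,(proj(c,p)-[270,120])*4.2)"
```

```text
(0.587, 0.09, 0.1) [469.24573648 226.09759416]
(0.587, -0.08, 0.1) [313.16113163 430.61836212]
(0.575, 0.07, 0.1) [433.97458071 239.51461952]
(0.45, 0.07, 0.1) [251.62412197 153.46140314]
(0.45, 0.09, 0.1) [269.72925625 133.3953422 ]
```

View pics/s7z.png

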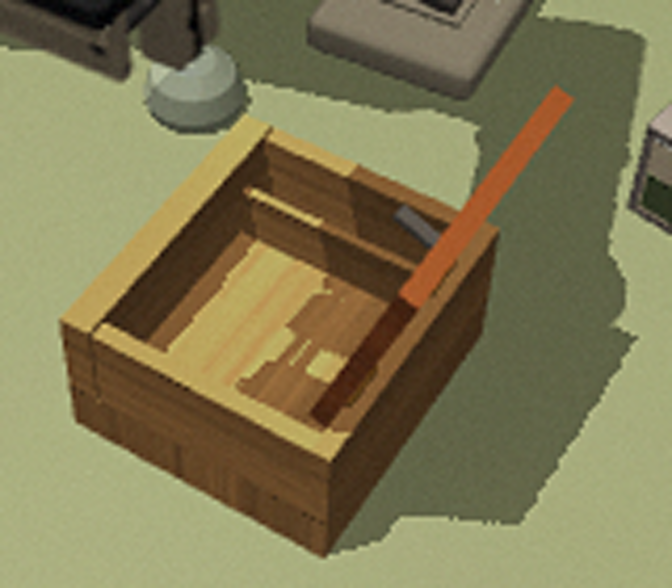

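```bash
python3 -c "
from h import *
print(rows([.395,-.211,.08],rpy=[np.pi,0,np.radians(-55)]))"
```

```text
[array([-0.075 , -0.0433,  0.3499]), array([-0.0007, -0.0003,  0.1533])]
```

```bash
python3 -m crank '[{"turn":[0,0,0.04],"slide":[-0.04,-0.022,0.07],"fingers":0.15},{"turn":[0,0,0.08],"slide":[-0.075,-0.044,0.14],"fingers":0.15},{"turn":[0,0,0.12],"slide":[-0.075,-0.044,0.21],"fingers":0.15},{"turn":[0,0,0.153],"slide":[-0.075,-0.044,0.28],"fingers":0.15},{"turn":[0,0,0.153],"slide":[-0.075,-0.044,0.35],"fingers":0.15}]';  python3 -m crank '[{"turn":[0,0,0],"slide":[0,0,0],"fingers":0.15},{"turn":[0,0,0],"slide":[0,0,0],"fingers":0.15},{"turn":[0,0,0],"slide":[0,0,0],"fingers":0.15}]'; python3 -c "
from h import *
print(rows([.395,-.211,.005],rpy=[np.pi,0,np.radians(-55)]));snap('wrist','w9.png');print(get_state()['q'])"
```

```text
t: 13.78
eef_pos: [0.3953, -0.21, 0.0795]
ee_rot: [-3.136, -0.004, -0.626]
force: [1.0, 0.3, -0.2]
width: 0.0502
t: 14.03
eef_pos: [0.3961, -0.211, 0.0816]
ee_rot: [-3.137, -0.003, -0.616]
force: [0.4, -0.6, 1.4]
width: 0.0505
[array([-0.0022,  0.002 ,  0.1532]), array([-0.0008, -0.0003,  0.0547])]
[-0.05058944  0.13865525 -0.66603422 -0.00373876 -0.75948757  1.00665887]
```

View pics/w9.png

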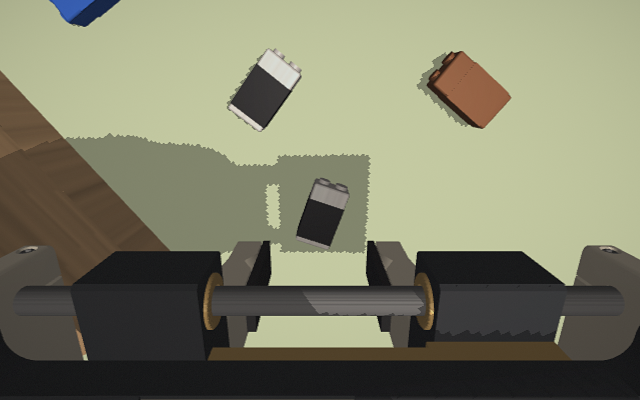

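```bash
python3 -m crank '[{"turn":[0,0,0.018],"slide":[-0.002,0.002,0],"fingers":0.15},{"turn":[0,0,0.036],"slide":[-0.002,0.002,0],"fingers":0.15},{"turn":[0,0,0.055],"slide":[-0.002,0.002,0],"fingers":0.15},{"turn":[0,0,0.055],"slide":[-0.002,0.002,0],"fingers":0.15},{"turn":[0,0,0.055],"slide":[-0.002,0.002,0],"fingers":0.15}]'; python3 -c "
from bat import *
bats('w10.png'); s=get_state();print(s['eef_pos'],np.degrees(s['ee_rot']))"
```

```text
t: 14.5
eef_pos: [0.3943, -0.2116, 0.0817]
ee_rot: [-3.134, -0.002, -0.962]
force: [0.6, -0.3, -0.2]
width: 0.0504
px [320. 211.] ctr 394.0 -213.1 size 49.9 25.9 long-axis deg -55.1
px [225. 114.] ctr 483.5 -232.0 size 48.2 28.7 long-axis deg -73.0
[ 0.39402696 -0.21159052  0.08130946] [-1.79613568e+02 -8.71310827e-02 -5.51434829e+01]
```

```bash
python3 -m crank '[{"turn":[0,0,0],"slide":[0,0,0.05],"fingers":0.15},{"turn":[0,0,0],"slide":[0,0,0.1],"fingers":0.15},{"turn":[0,0,0],"slide":[0,0,0.14],"fingers":0.15},{"turn":[0,0,0],"slide":[0,0,0.152],"fingers":0.15},{"turn":[0,0,0],"slide":[0,0,0.152],"fingers":-1}]' 20; python3 -m crank '[{"turn":[0,0,0],"slide":[0,0,0],"fingers":-1},{"turn":[0,0,0],"slide":[0,0,0],"fingers":-1},{"turn":[0,0,0],"slide":[0,0,0],"fingers":-1},{"turn":[0,0,0],"slide":[0,0,0],"fingers":-1}]' 20
```

```text
t: 14.97
eef_pos: [0.3925, -0.2112, 0.0031]
ee_rot: [-3.139, 0.002, -0.965]
force: [0.0, 0.3, 0.7]
width: 0.0476
t: 15.3
eef_pos: [0.3942, -0.2114, 0.005]
ee_rot: [-3.135, -0.001, -0.967]
force: [-0.7, 1.4, 5.0]
width: 0.026
```

```bash
python3 -m crank '[{"turn":[0,0,0],"slide":[0,0,-0.05],"fingers":-1},{"turn":[0,0,0],"slide":[0,0,-0.12],"fingers":-1},{"turn":[0,0,0],"slide":[0,0,-0.19],"fingers":-1},{"turn":[0,0,-0.018],"slide":[0,0,-0.26],"fingers":-1},{"turn":[0,0,-0.036],"slide":[0,0,-0.33],"fingers":-1}]' 30; python3 -c "
from h import *
print(rows([.475,-.033,.16],rpy=[np.pi,0,0.02]))"
```

```text
t: 15.72
eef_pos: [0.3922, -0.2117, 0.1714]
ee_rot: [-3.136, -0.002, -0.737]
force: [1.6, 0.0, -0.5]
width: 0.0256
[array([-0.1176, -0.3759,  0.0246]), array([-0.0007, -0.0006, -0.1204])]
```

```bash
python3 -m crank '[{"turn":[0,0,-0.018],"slide":[-0.02,-0.07,0],"fingers":-1},{"turn":[0,0,-0.036],"slide":[-0.04,-0.14,0],"fingers":-1},{"turn":[0,0,-0.054],"slide":[-0.06,-0.2,0.02],"fingers":-1},{"turn":[0,0,-0.072],"slide":[-0.09,-0.27,0.02],"fingers":-1},{"turn":[0,0,-0.09],"slide":[-0.118,-0.34,0.02],"fingers":-1}]'; python3 -c "
from h import *
print(rows([.475,-.033,.16],rpy=[np.pi,0,0.02]))"
```

```text
t: 16.13
eef_pos: [0.4639, -0.0451, 0.1601]
ee_rot: [-3.138, -0.004, -0.171]
force: [0.2, -0.1, -0.8]
width: 0.0259
[array([ 0.0177, -0.0277,  0.0004]), array([-0.0006, -0.0006, -0.0305])]
```

```bash
python3 -m crank '[{"turn":[0,0,-0.016],"slide":[0.018,-0.026,0],"fingers":-1},{"turn":[0,0,-0.03],"slide":[0.018,-0.026,0],"fingers":-1},{"turn":[0,0,-0.03],"slide":[0.018,-0.026,0],"fingers":-1},{"turn":[0,0,-0.03],"slide":[0.018,-0.026,0],"fingers":-1}]'; python3 -c "
from h import *
snap('wrist','w11.png');print(rows([.475,-.033,.055],rpy=[np.pi,0,0.02]))"
```

```text
t: 16.47
eef_pos: [0.4749, -0.0352, 0.16]
ee_rot: [-3.139, -0.004, 0.01]
force: [-0.4, -1.2, -1.2]
width: 0.0256
[array([-0.0004, -0.0045,  0.2099]), array([-0.0005, -0.0006, -0.0018])]
```

View pics/w11.png

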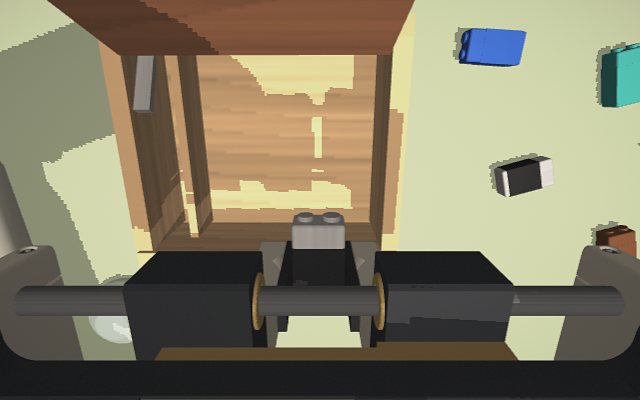

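```bash
python3 -m crank '[{"turn":[0,0,0],"slide":[0.01,-0.006,0.04],"fingers":-1},{"turn":[0,0,0],"slide":[0.012,-0.006,0.09],"fingers":-1},{"turn":[0,0,0],"slide":[0.012,-0.006,0.14],"fingers":-1},{"turn":[0,0,0],"slide":[0.012,-0.006,0.19],"fingers":-1},{"turn":[0,0,0],"slide":[0.012,-0.006,0.216],"fingers":-1}]'; python3 -m crank '[{"turn":[0,0,0],"slide":[0,0,0.01],"fingers":-1},{"turn":[0,0,0],"slide":[0,0,0.016],"fingers":-1}]'
```

```text
t: 16.93
eef_pos: [0.4798, -0.0331, 0.0496]
ee_rot: [-3.139, -0.001, 0.007]
force: [-1.3, -0.2, -0.4]
width: 0.0255
t: 17.1
eef_pos: [0.4811, -0.0327, 0.0433]
ee_rot: [-3.139, -0.002, 0.01]
force: [0.7, 0.8, -0.4]
width: 0.0254
```

```bash
python3 -m crank '[{"turn":[0,0,0],"slide":[0,0,0],"fingers":-0.2},{"turn":[0,0,0],"slide":[0,0,0],"fingers":-0.2},{"turn":[0,0,0],"slide":[0,0,0],"fingers":-0.2},{"turn":[0,0,0],"slide":[0,0,-0.04],"fingers":-0.2},{"turn":[0,0,0],"slide":[0,0,-0.12],"fingers":-0.2}]'; python3 -m crank '[{"turn":[0,0,0],"slide":[0,0,-0.08],"fingers":-0.2},{"turn":[0,0,0],"slide":[0,0,-0.16],"fingers":0.15},{"turn":[0,0,0],"slide":[-0.02,0.07,-0.2],"fingers":0.15},{"turn":[0,0,0],"slide":[-0.04,0.14,-0.24],"fingers":0.15},{"turn":[0,0,0],"slide":[-0.06,0.21,-0.24],"fingers":0.15}]';  python3 -m crank '[{"turn":[0,0,0],"slide":[0,0.08,0],"fingers":0.15},{"turn":[0,0,0],"slide":[0,0.16,0],"fingers":0.15},{"turn":[0,0,0],"slide":[0,0.2,0],"fingers":0.15},{"turn":[0,0,0],"slide":[0,0.2,0],"fingers":0.15},{"turn":[0,0,0],"slide":[0,0.2,0],"fingers":0.15}]'; python3 -c "
from bat import *
bats('w12.png'); s=get_state();print(s['eef_pos'],np.degrees(s['ee_rot']))"
```

```text
t: 17.52
eef_pos: [0.4787, -0.0327, 0.1016]
ee_rot: [-3.14, 0.003, 0.011]
force: [1.4, 0.0, -0.5]
width: 0.0352
t: 17.93
eef_pos: [0.4542, -0.1387, 0.2292]
ee_rot: [-3.139, -0.013, 0.015]
force: [1.3, -0.8, 0.5]
width: 0.0499
t: 18.35
eef_pos: [0.4532, -0.2388, 0.2237]
ee_rot: [-3.139, -0.005, 0.009]
force: [0.5, 0.2, 0.3]
width: 0.0503
px [312. 142.] ctr 485.9 -231.0 size 47.7 27.2 long-axis deg -73.1
px [115. 147.] ctr 476.2 -13.1 size 51.8 38.4 long-axis deg 0.5
px [438. 119.] ctr 510.5 -365.9 size 50.4 27.4 long-axis deg 56.7
px [579.   6.] ctr 616.3 -491.2 size 60.3 17.4 long-axis deg -89.6
[ 0.45326129 -0.23799632  0.22359742] [-179.83193378   -0.26238544    0.60111157]
```

View pics/w12.png

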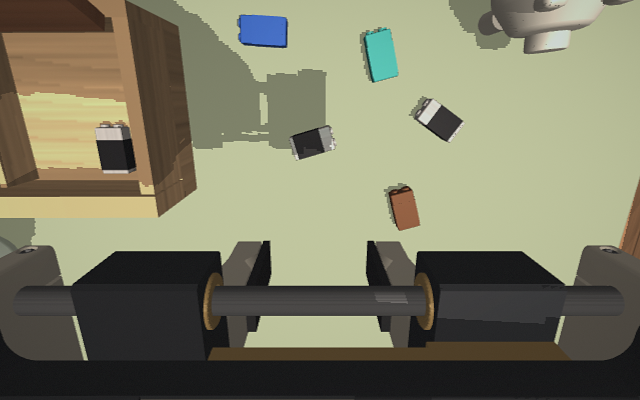

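```bash
python3 -m crank '[{"turn":[0,0,0.02],"slide":[0.03,-0.007,0.05],"fingers":0.15},{"turn":[0,0,0.04],"slide":[0.062,-0.014,0.1],"fingers":0.15},{"turn":[0,0,0.06],"slide":[0.064,-0.014,0.15],"fingers":0.15},{"turn":[0,0,0.08],"slide":[0.064,-0.014,0.2],"fingers":0.15},{"turn":[0,0,0.1],"slide":[0.064,-0.014,0.25],"fingers":0.15}]';  python3 -m crank '[{"turn":[0,0,0.02],"slide":[0,0,0.02],"fingers":0.15},{"turn":[0,0,0.04],"slide":[0,0,0.035],"fingers":0.15},{"turn":[0,0,0.06],"slide":[0,0,0.035],"fingers":0.15},{"turn":[0,0,0.08],"slide":[0,0,0.035],"fingers":0.15},{"turn":[0,0,0.1],"slide":[0,0,0.035],"fingers":0.15}]';  python3 -c "
from bat import *
bats('w13.png'); s=get_state();print(s['eef_pos'],np.degrees(s['ee_rot']),rows([.485,-.232,.005],rpy=[np.pi,0,np.radians(-73)]))"
```

```text
t: 18.82
eef_pos: [0.4864, -0.2286, 0.0978]
ee_rot: [-3.136, -0.002, -0.617]
force: [0.6, -0.4, 0.0]
width: 0.0498
t: 19.23
eef_pos: [0.4863, -0.2286, 0.0811]
ee_rot: [-3.137, 0.001, -1.242]
force: [1.1, -0.1, -0.6]
width: 0.0501
px [320. 205.] ctr 485.3 -233.0 size 49.8 25.9 long-axis deg -73.7
px [  3. 160.] ctr 700.1 -194.0 size 52.0 6.4 long-axis deg -87.5
px [345.  11.] ctr 508.8 -352.4 size 40.1 19.3 long-axis deg 18.7
[ 0.48631615 -0.22864169  0.08117934] [-1.79715521e+02  8.18949217e-02 -7.17134728e+01] [array([0.0058, 0.0054, 0.1523]), array([-0.0008,  0.0002,  0.0036])]
```

```bash
python3 -m crank '[{"turn":[0,0,0.004],"slide":[0.006,0.004,0.05],"fingers":0.15},{"turn":[0,0,0.004],"slide":[0.006,0.004,0.1],"fingers":0.15},{"turn":[0,0,0.004],"slide":[0.006,0.004,0.14],"fingers":0.15},{"turn":[0,0,0.004],"slide":[0.006,0.004,0.152],"fingers":0.15},{"turn":[0,0,0.004],"slide":[0.006,0.004,0.152],"fingers":-1}]' 20; python3 -m crank '[{"turn":[0,0,0],"slide":[0,0,0],"fingers":-1},{"turn":[0,0,0],"slide":[0,0,0],"fingers":-1},{"turn":[0,0,0],"slide":[0,0,0],"fingers":-1},{"turn":[0,0,0],"slide":[0,0,0],"fingers":-1}]' 30;  python3 -m crank '[{"turn":[0,0,0],"slide":[0,0,-0.05],"fingers":-1},{"turn":[0,0,0],"slide":[0,0,-0.12],"fingers":-1},{"turn":[0,0,0],"slide":[0,0,-0.19],"fingers":-1},{"turn":[0,0,-0.018],"slide":[0,0,-0.26],"fingers":-1},{"turn":[0,0,-0.036],"slide":[0,0,-0.33],"fingers":-1}]' 30; python3 -c "
from h import *
print(rows([.48,.02,.16],rpy=[np.pi,0,0.02]))"
```

```text
t: 19.7
eef_pos: [0.4845, -0.2324, 0.0037]
ee_rot: [-3.14, 0.003, -1.26]
force: [0.4, 0.5, 0.7]
width: 0.0478
t: 20.03
eef_pos: [0.4862, -0.2333, 0.006]
ee_rot: [-3.135, 0.001, -1.262]
force: [-0.2, 1.5, 4.6]
width: 0.0258
t: 20.45
eef_pos: [0.4843, -0.2338, 0.1722]
ee_rot: [-3.136, 0.0, -1.032]
force: [1.1, -0.3, -0.2]
width: 0.0253
[array([-0.44  , -0.2529,  0.0257]), array([-0.0008, -0.0005, -0.1674])]
```

```bash
python3 -m crank '[{"turn":[0,0,-0.019],"slide":[-0.07,-0.04,0],"fingers":-1},{"turn":[0,0,-0.038],"slide":[-0.14,-0.08,0],"fingers":-1},{"turn":[0,0,-0.057],"slide":[-0.21,-0.12,0],"fingers":-1},{"turn":[0,0,-0.076],"slide":[-0.28,-0.16,0],"fingers":-1},{"turn":[0,0,-0.095],"slide":[-0.35,-0.2,0.01],"fingers":-1}]'; python3 -c "
from h import *
print(rows([.48,.02,.16],rpy=[np.pi,0,0.02]))"
```

```text
t: 20.87
eef_pos: [0.4819, -0.0306, 0.167]
ee_rot: [-3.135, -0.005, -0.434]
force: [1.0, -0.1, 0.3]
width: 0.0257
[array([-0.046 , -0.0901,  0.0143]), array([-0.0008, -0.001 , -0.0723])]
```

```bash
python3 -m crank '[{"turn":[0,0,-0.019],"slide":[-0.02,-0.045,0],"fingers":-1},{"turn":[0,0,-0.038],"slide":[-0.044,-0.087,0],"fingers":-1},{"turn":[0,0,-0.057],"slide":[-0.044,-0.087,0.01],"fingers":-1},{"turn":[0,0,-0.072],"slide":[-0.044,-0.087,0.01],"fingers":-1},{"turn":[0,0,-0.072],"slide":[-0.044,-0.087,0.01],"fingers":-1}]'; python3 -c "
from h import *
snap('wrist','w14.png');print(rows([.48,.021,.044],rpy=[np.pi,0,0.02]))"
```

```text
t: 21.28
eef_pos: [0.4801, 0.0171, 0.1608]
ee_rot: [-3.138, -0.004, 0.018]
force: [1.2, 0.4, -0.6]
width: 0.0257
[array([-0.0015, -0.0077,  0.2338]), array([-0.0005, -0.0007, -0.0013])]
```

View pics/w14.png

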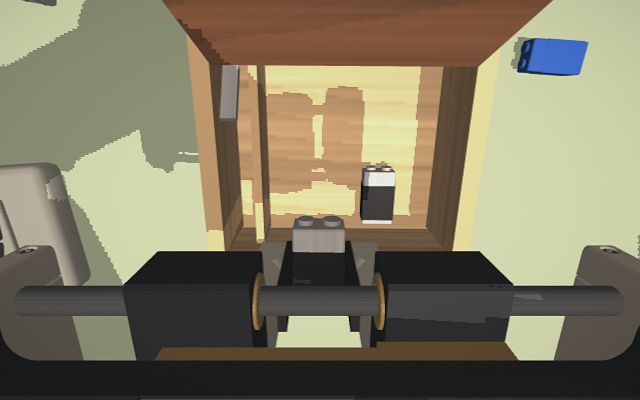

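```bash
python3 -c "
from h import *
c=get_calibration('wrist')
print([onz(c,u,v,.055).round(3) for u,v in [(362,170),(362,222),(393,222)]],[onz(c,u,v,.038).round(3) for u,v in [(268,240),(265,70),(428,228),(420,70)]])"
```

```text
[array([ 0.504, -0.017,  0.055]), array([ 0.459, -0.02 ,  0.055]), array([ 0.459, -0.046,  0.055])] [array([0.433, 0.064, 0.038]), array([0.58 , 0.061, 0.038]), array([ 0.447, -0.083,  0.038]), array([ 0.581, -0.062,  0.038])]
```

```bash
python3 -m crank '[{"turn":[0,0,0],"slide":[-0.001,-0.008,0.04],"fingers":-1},{"turn":[0,0,0],"slide":[-0.001,-0.008,0.09],"fingers":-1},{"turn":[0,0,0],"slide":[-0.001,-0.008,0.14],"fingers":-1},{"turn":[0,0,0],"slide":[-0.001,-0.008,0.18],"fingers":-1},{"turn":[0,0,0],"slide":[-0.001,-0.008,0.215],"fingers":-1}]'; python3 -m crank '[{"turn":[0,0,0],"slide":[0,0,0.008],"fingers":-1},{"turn":[0,0,0],"slide":[0,0,0.015],"fingers":-1}]'
```

```text
t: 21.75
eef_pos: [0.4799, 0.0203, 0.052]
ee_rot: [-3.139, -0.004, 0.007]
force: [0.1, 0.6, -0.2]
width: 0.0257
t: 21.92
eef_pos: [0.48, 0.0204, 0.0451]
ee_rot: [-3.139, -0.003, 0.01]
force: [0.8, -0.2, 0.7]
width: 0.0255
```

```bash
python3 -m crank '[{"turn":[0,0,0],"slide":[0,0,0],"fingers":-0.27},{"turn":[0,0,0],"slide":[0,0,0],"fingers":-0.27},{"turn":[0,0,0],"slide":[0,0,0],"fingers":-0.27},{"turn":[0,0,0],"slide":[0,0,-0.04],"fingers":-0.27},{"turn":[0,0,0],"slide":[0,0,-0.12],"fingers":-0.27}]'; python3 -m crank '[{"turn":[0,0,0],"slide":[0,0,-0.08],"fingers":-0.27},{"turn":[0,0,0],"slide":[0,0.02,-0.16],"fingers":0.15},{"turn":[0,0,0],"slide":[0,0.1,-0.2],"fingers":0.15},{"turn":[0,0,0],"slide":[0,0.18,-0.24],"fingers":0.15},{"turn":[0,0,0],"slide":[0,0.26,-0.24],"fingers":0.15}]'; python3 -c "
from h import *
print(rows([.51,-.366,.22],rpy=[np.pi,0,np.radians(-123)]),get_state()['q'])"
```

```text
t: 22.33
eef_pos: [0.4774, 0.0198, 0.1033]
ee_rot: [-3.141, 0.003, 0.011]
force: [1.6, 0.1, -0.2]
width: 0.032
t: 22.75
eef_pos: [0.4831, -0.1065, 0.2303]
ee_rot: [-3.138, -0.013, 0.015]
force: [2.1, -0.4, 0.0]
width: 0.0492
[array([0.0459, 0.5198, 0.0196]), array([-0.0025, -0.0006,  0.344 ])] [ 1.80284582e-01  4.81639047e-02 -3.76796081e-01 -1.22665731e-03
 -1.13286938e+00  1.40594157e+00]
```

```bash
python3 -m crank '[{"turn":[0,0,0.02],"slide":[0.01,0.08,0],"fingers":0.15},{"turn":[0,0,0.04],"slide":[0.02,0.16,0],"fingers":0.15},{"turn":[0,0,0.06],"slide":[0.03,0.24,0],"fingers":0.15},{"turn":[0,0,0.08],"slide":[0.04,0.32,0],"fingers":0.15},{"turn":[0,0,0.1],"slide":[0.046,0.4,0],"fingers":0.15}]'; python3 -c "
from h import *
print(rows([.51,-.366,.16],rpy=[np.pi,0,np.radians(-123)]))"
```

```text
t: 23.17
eef_pos: [0.5068, -0.3076, 0.2256]
ee_rot: [-3.136, -0.003, -0.619]
force: [1.3, 0.6, 0.1]
width: 0.0507
[array([0.0725, 0.0921, 0.1311]), array([-1.100e-03,  2.000e-04,  2.432e-01])]
```

```bash
python3 -m crank '[{"turn":[0,0,0.02],"slide":[0.036,0.046,0],"fingers":0.15},{"turn":[0,0,0.04],"slide":[0.073,0.092,0],"fingers":0.15},{"turn":[0,0,0.06],"slide":[0.073,0.092,0.04],"fingers":0.15},{"turn":[0,0,0.08],"slide":[0.073,0.092,0.08],"fingers":0.15},{"turn":[0,0,0.1],"slide":[0.073,0.092,0.13],"fingers":0.15}]'; python3 -m crank '[{"turn":[0,0,0.02],"slide":[0,0,0],"fingers":0.15},{"turn":[0,0,0.04],"slide":[0,0,0],"fingers":0.15},{"turn":[0,0,0.06],"slide":[0,0,0],"fingers":0.15},{"turn":[0,0,0.08],"slide":[0,0,0.05],"fingers":0.15},{"turn":[0,0,0.1],"slide":[0,0,0.12],"fingers":0.15}]'; python3 -c "
from bat import *
bats('w15.png');s=get_state();print(s['eef_pos'],np.degrees(s['ee_rot']),rows([.51,-.366,.08],rpy=[np.pi,0,np.radians(-123.5)]))"
```

```text
t: 23.58
eef_pos: [0.5108, -0.3652, 0.1605]
ee_rot: [-3.134, -0.001, -1.245]
force: [0.5, -0.4, -0.3]
width: 0.0504
t: 24.0
eef_pos: [0.5134, -0.365, 0.1032]
ee_rot: [-3.13, 0.003, -1.868]
force: [1.0, 0.1, -1.7]
width: 0.0502
px [321. 196.] ctr 509.8 -370.1 size 46.9 25.8 long-axis deg 56.2
[ 0.50825607 -0.36220817  0.09351372] [ 179.91184618    0.33412914 -107.71763994] [array([ 0.0063, -0.0057,  0.027 ]), array([0.0004, 0.0009, 0.0438])]
```

View pics/w15.png

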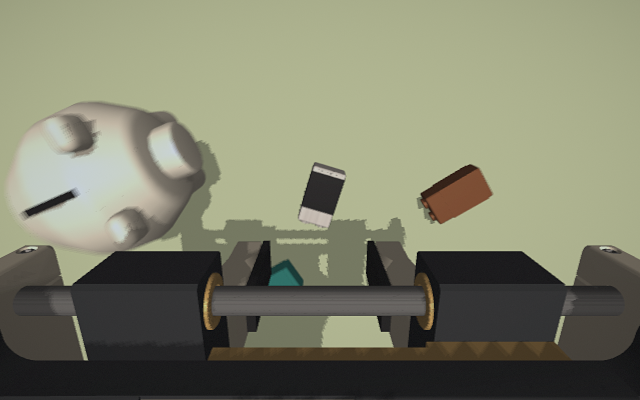

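Run:
```python
from h import *
im,c=snap('top','t2.png'); 
cs=get_calibration('scene')
print(onz(c,457,165,.06))
for (u,v) in [(441,165),(474,165),(457,148),(457,184)]: print(onz(c,u,v,.05).round(3))
im=cv2.imread('pics/t2.png');cv2.imwrite('pics/t2z.png',cv2.resize(im[120:270,340:500],None,fx=4,fy=4))
```

```text
[ 0.62901206 -0.43475765  0.06      ]
[ 0.631 -0.391  0.05 ]
[ 0.633 -0.488  0.05 ]
[ 0.684 -0.44   0.05 ]
[ 0.574 -0.436  0.05 ]
```

View pics/t2z.png

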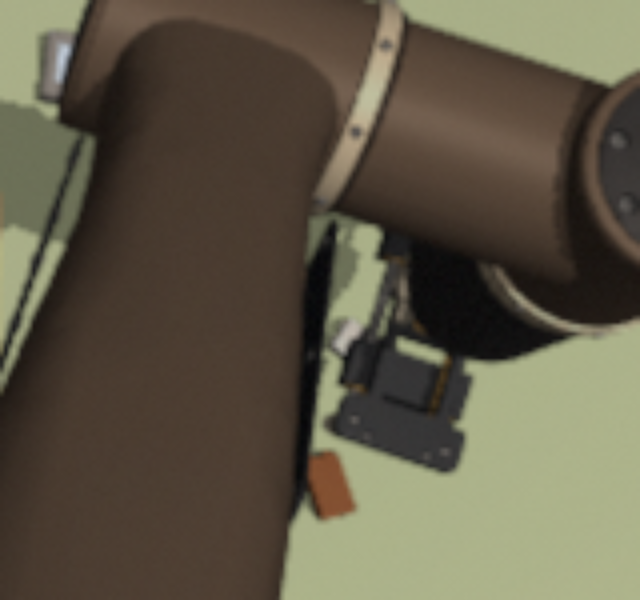

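```bash
python3 -m crank '[{"turn":[0,0,-0.02],"slide":[0,0,-0.06],"fingers":0.36},{"turn":[0,0,-0.04],"slide":[0,0,-0.1],"fingers":0.36},{"turn":[0,0,-0.06],"slide":[0,0,-0.1],"fingers":0.36},{"turn":[0,0,-0.08],"slide":[0,0,-0.1],"fingers":0.36},{"turn":[0,0,-0.1],"slide":[0,0,-0.1],"fingers":0.36}]'; python3 -m crank '[{"turn":[0,0,-0.02],"slide":[0,0,0],"fingers":0.36},{"turn":[0,0,-0.04],"slide":[0,0,0],"fingers":0.36},{"turn":[0,0,-0.06],"slide":[0,0,0],"fingers":0.36},{"turn":[0,0,-0.08],"slide":[0,0,0],"fingers":0.36},{"turn":[0,0,-0.1],"slide":[0,0,0.06],"fingers":0.36}]'; python3 -c "
from bat import *
bats('w16.png');s=get_state();print(s['eef_pos'],np.degrees(s['ee_rot']),rows([.51,-.369,.09],rpy=[np.pi,0,np.radians(-33.8)]))"
```

```text
t: 24.52
eef_pos: [0.5111, -0.3643, 0.1524]
ee_rot: [-3.135, -0.001, -1.226]
force: [-0.2, 0.4, 0.4]
width: 0.0597
t: 24.93
eef_pos: [0.5146, -0.3661, 0.1274]
ee_rot: [-3.136, -0.014, -0.6]
force: [2.0, -0.6, 0.5]
width: 0.0596
px [324. 196.] ctr 512.7 -369.1 size 46.9 30.0 long-axis deg 57.2
px [ 11. 113.] ctr 705.4 -207.0 size 54.5 27.0 long-axis deg -49.9
[ 0.51026566 -0.36339876  0.11779568] [-1.79698217e+02 -1.00629812e-01 -3.39459062e+01] [array([0.0057, 0.0099, 0.0556]), array([-0.0008, -0.0003, -0.0004])]
```

View pics/w16.png

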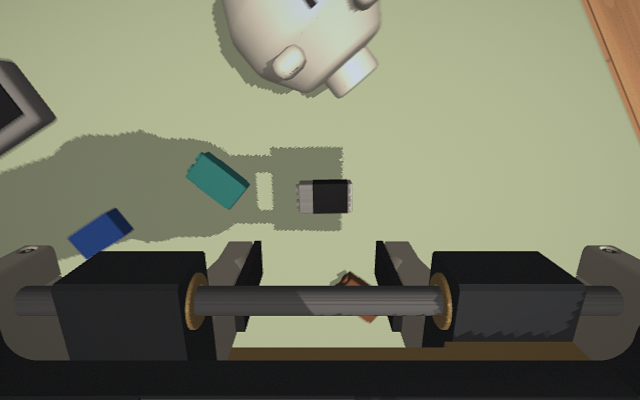

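```bash
python3 -m crank '[{"turn":[0,0,0],"slide":[0.0065,0.009,0.04],"fingers":0.36},{"turn":[0,0,0],"slide":[0.0065,0.009,0.08],"fingers":0.36},{"turn":[0,0,0],"slide":[0.0065,0.009,0.12],"fingers":0.36},{"turn":[0,0,0],"slide":[0.0065,0.009,0.12],"fingers":0.36},{"turn":[0,0,0],"slide":[0.0065,0.009,0.12],"fingers":0.36}]'; python3 -c "
from bat import *
bats('w17.png');s=get_state();print(s['eef_pos'],np.degrees(s['ee_rot']),rows([.511,-.3695,.005],rpy=[np.pi,0,np.radians(-33.8)]))"
```

```text
t: 25.4
eef_pos: [0.5106, -0.3692, 0.0601]
ee_rot: [-3.138, -0.0, -0.612]
force: [0.3, 0.6, 0.3]
width: 0.0598
px [319. 221.] ctr 512.7 -369.7 size 46.6 31.6 long-axis deg 56.5
px [318.  11.] ctr 608.3 -438.8 size 42.8 18.0 long-axis deg 54.9
[ 0.51141171 -0.36959306  0.06104092] [-1.79761095e+02 -1.35287924e-01 -3.50362639e+01] [array([-0.001 ,  0.0008,  0.1121]), array([-0.0007, -0.0004, -0.0034])]
```

View pics/w17.png

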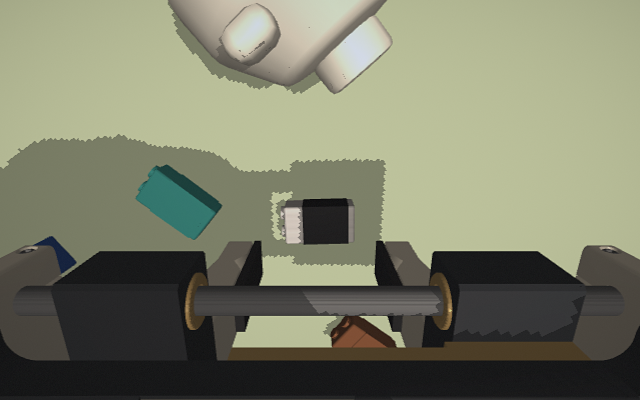

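```bash
python3 -m crank '[{"turn":[0,0,-0.003],"slide":[0,0.001,0.04],"fingers":0.36},{"turn":[0,0,-0.003],"slide":[0,0.001,0.08],"fingers":0.36},{"turn":[0,0,-0.003],"slide":[0,0.001,0.105],"fingers":0.36},{"turn":[0,0,-0.003],"slide":[0,0.001,0.112],"fingers":0.36},{"turn":[0,0,-0.003],"slide":[0,0.001,0.112],"fingers":-1}]' 20; python3 -m crank '[{"turn":[0,0,0],"slide":[0,0,0],"fingers":-1},{"turn":[0,0,0],"slide":[0,0,0],"fingers":-1},{"turn":[0,0,0],"slide":[0,0,0],"fingers":-1},{"turn":[0,0,0],"slide":[0,0,0],"fingers":-1}]' 30
```

```text
t: 25.87
eef_pos: [0.5111, -0.3696, 0.0041]
ee_rot: [-3.137, -0.002, -0.593]
force: [-0.3, 0.5, 0.7]
width: 0.0568
t: 26.2
eef_pos: [0.5118, -0.3699, 0.005]
ee_rot: [-3.137, -0.004, -0.593]
force: [-0.6, 1.0, 6.8]
width: 0.0456
```

```bash
python3 -m crank '[{"turn":[0,0,0],"slide":[0,0,-0.05],"fingers":-1},{"turn":[0,0,0],"slide":[0,0,-0.12],"fingers":-1},{"turn":[0,0,0],"slide":[0,0,-0.19],"fingers":-1},{"turn":[0,0,0],"slide":[0,0,-0.26],"fingers":-1},{"turn":[0,0,0],"slide":[0,0,-0.34],"fingers":-1}]' 30; python3 -c "
from h import *
print(rows([.50,-.03,.175],rpy=[np.pi,0,0.02]))"
```

```text
t: 26.62
eef_pos: [0.5092, -0.3695, 0.1746]
ee_rot: [-3.137, -0.0, -0.594]
force: [0.8, -0.5, -0.9]
width: 0.0459
[array([-0.3951, -0.5524,  0.0015]), array([-0.0007, -0.0003, -0.0977])]
```

```bash
python3 -m crank '[{"turn":[0,0,-0.01],"slide":[-0.045,-0.065,0],"fingers":-1},{"turn":[0,0,-0.025],"slide":[-0.09,-0.13,0],"fingers":-1},{"turn":[0,0,-0.04],"slide":[-0.135,-0.19,0],"fingers":-1},{"turn":[0,0,-0.055],"slide":[-0.18,-0.255,0],"fingers":-1},{"turn":[0,0,-0.07],"slide":[-0.225,-0.32,0],"fingers":-1}]'; python3 -c "
from h import *
print(rows([.51,-.03,.175],rpy=[np.pi,0,0.02]))"
```

```text
t: 27.03
eef_pos: [0.5058, -0.1728, 0.1744]
ee_rot: [-3.138, -0.004, -0.15]
force: [0.3, 0.8, -1.1]
width: 0.0454
[array([-3.420e-02, -2.837e-01, -2.000e-04]), array([-0.0005, -0.0007, -0.027 ])]
```

```bash
python3 -m crank '[{"turn":[0,0,-0.013],"slide":[-0.01,-0.07,0],"fingers":-1},{"turn":[0,0,-0.027],"slide":[-0.02,-0.14,0],"fingers":-1},{"turn":[0,0,-0.027],"slide":[-0.025,-0.21,0],"fingers":-1},{"turn":[0,0,-0.027],"slide":[-0.034,-0.282,0],"fingers":-1},{"turn":[0,0,-0.027],"slide":[-0.034,-0.282,0],"fingers":-1}]'; python3 -m crank '[{"turn":[0,0,0],"slide":[0,0,0],"fingers":-1},{"turn":[0,0,0],"slide":[0,0,0],"fingers":-1}]'; python3 -c "
from h import *
snap('wrist','w18.png');print(get_state()['eef_pos'],rows([.525,-.027,.1],rpy=[np.pi,0,0.02]))"
```

```text
t: 27.45
eef_pos: [0.5116, -0.0277, 0.1751]
ee_rot: [-3.138, -0.006, 0.02]
force: [-0.2, 0.3, -0.7]
width: 0.0456
t: 27.62
eef_pos: [0.5109, -0.0322, 0.1745]
ee_rot: [-3.139, -0.004, 0.017]
force: [-0.2, -0.8, -0.6]
width: 0.0457
[ 0.51090257 -0.032764    0.17437069] [array([ 0.0278, -0.0107,  0.1489]), array([-0.0005, -0.0006, -0.0007])]
```

View pics/w18.png

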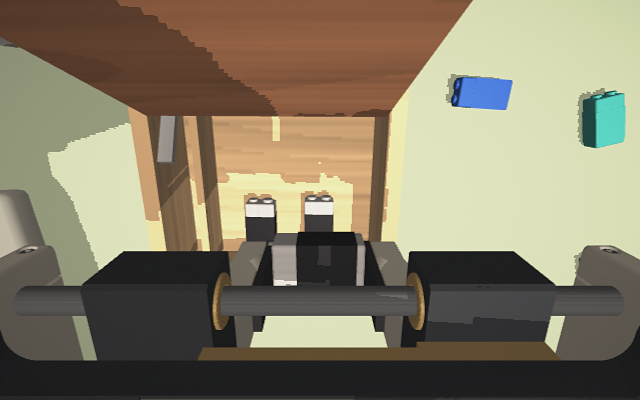

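```bash
python3 -m crank '[{"turn":[0,0,0],"slide":[-0.05,0,-0.06],"fingers":-1},{"turn":[0,0,0.02],"slide":[-0.1,0,-0.1],"fingers":-1},{"turn":[0,0,0.04],"slide":[-0.1,0,-0.1],"fingers":-1},{"turn":[0,0,0.06],"slide":[-0.1,0,-0.1],"fingers":-1},{"turn":[0,0,0.08],"slide":[-0.1,0,-0.1],"fingers":-1}]'; for i in 1 2 3 4; do python3 -m crank '[{"turn":[0,0,0.02],"slide":[0,0,0],"fingers":-1},{"turn":[0,0,0.04],"slide":[0,0,0],"fingers":-1},{"turn":[0,0,0.06],"slide":[0,0,0],"fingers":-1},{"turn":[0,0,0.08],"slide":[0,0,0],"fingers":-1},{"turn":[0,0,0.1],"slide":[0,0,0],"fingers":-1}]'; done;  python3 -c "
from h import *
print(get_state()['q'],get_state()['eef_pos'],rows([.525,-.028,.12],rpy=[np.pi,0,-3.12]))"
```

```text
t: 28.08
eef_pos: [0.4606, -0.0346, 0.2248]
ee_rot: [-3.136, -0.003, -0.493]
force: [-0.7, -0.3, -0.9]
width: 0.0455
t: 28.5
eef_pos: [0.4606, -0.0347, 0.224]
ee_rot: [-3.137, 0.001, -1.118]
force: [0.3, -0.1, -0.9]
width: 0.0457
t: 28.92
eef_pos: [0.4606, -0.0347, 0.224]
ee_rot: [-3.139, 0.003, -1.743]
force: [-0.4, -0.3, -0.4]
width: 0.0455
t: 29.33
eef_pos: [0.4606, -0.0347, 0.2239]
ee_rot: [-3.141, 0.004, -2.368]
force: [0.0, -0.5, -0.4]
width: 0.0455
t: 29.75
eef_pos: [0.4606, -0.0347, 0.224]
ee_rot: [3.139, 0.004, -2.993]
force: [-1.0, -0.9, -1.0]
width: 0.0456
[ 3.51634125e-01 -1.92759786e-04 -4.41734573e-01 -1.63538528e-03
 -1.12498933e+00 -1.77299521e+00] [ 0.46064048 -0.03470604  0.22396725] [array([-0.1285, -0.0063,  0.2084]), array([0.0004, 0.0006, 0.0202])]
```

```bash
python3 -m crank '[{"turn":[0,0,0.02],"slide":[-0.07,-0.003,0],"fingers":-1},{"turn":[0,0,0.02],"slide":[-0.12,-0.006,0.05],"fingers":-1},{"turn":[0,0,0.02],"slide":[-0.128,-0.006,0.11],"fingers":-1},{"turn":[0,0,0.02],"slide":[-0.128,-0.006,0.17],"fingers":-1},{"turn":[0,0,0.02],"slide":[-0.128,-0.006,0.21],"fingers":-1}]'; python3 -m crank '[{"turn":[0,0,0],"slide":[0,0,0],"fingers":-1},{"turn":[0,0,0],"slide":[0,0,0],"fingers":-1}]'; python3 -c "
from h import *
snap('wrist','w19.png');snap('scene','s8.png');print(get_state()['eef_pos'],rows([.525,-.028,.065],rpy=[np.pi,0,-3.12]))"
```

```text
t: 30.17
eef_pos: [0.5238, -0.0277, 0.1163]
ee_rot: [3.139, 0.001, -3.113]
force: [0.2, -0.5, -0.4]
width: 0.0456
t: 30.33
eef_pos: [0.5244, -0.0274, 0.1187]
ee_rot: [3.14, 0.001, -3.111]
force: [0.1, 0.0, 0.3]
width: 0.0456
[ 0.52597087 -0.0265151   0.12079496] [array([ 0.0027, -0.0032,  0.1116]), array([0.0005, 0.0009, 0.0015])]
```

View pics/w19.png

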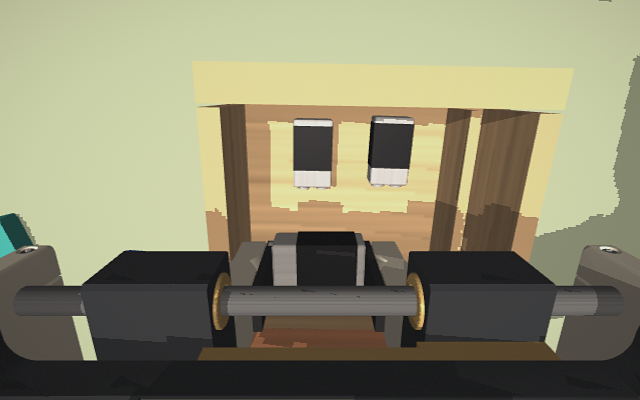

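View pics/s8.png

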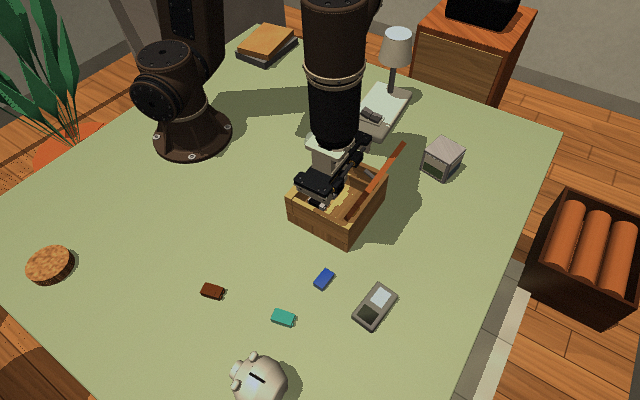

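```bash
python3 -m crank '[{"turn":[0,0,0],"slide":[0.004,-0.003,0.03],"fingers":-1},{"turn":[0,0,0],"slide":[0.004,-0.003,0.06],"fingers":-1},{"turn":[0,0,0],"slide":[0.004,-0.003,0.085],"fingers":-1},{"turn":[0,0,0],"slide":[0.004,-0.003,0.105],"fingers":-1},{"turn":[0,0,0],"slide":[0.004,-0.003,0.105],"fingers":-1}]'
```

```text
t: 30.85
eef_pos: [0.523, -0.0275, 0.0664]
ee_rot: [3.139, 0.003, -3.11]
force: [-1.0, -0.5, -0.5]
width: 0.0457
```

```bash
python3 -m crank '[{"turn":[0,0,0],"slide":[0,0,0.008],"fingers":-1},{"turn":[0,0,0],"slide":[0,0,0.012],"fingers":-1}]'
```

```text
t: 31.02
eef_pos: [0.524, -0.0272, 0.0615]
ee_rot: [3.139, 0.005, -3.11]
force: [-0.1, -0.1, -0.2]
width: 0.0458
```

```bash
python3 -m crank '[{"turn":[0,0,0],"slide":[0,0,0],"fingers":0.18},{"turn":[0,0,0],"slide":[0,0,0],"fingers":0.18},{"turn":[0,0,0],"slide":[0,0,0],"fingers":0.18},{"turn":[0,0,0],"slide":[0,0,-0.04],"fingers":0.18},{"turn":[0,0,0],"slide":[0.03,0,-0.12],"fingers":0.18}]'; python3 -m crank '[{"turn":[0,0,0],"slide":[0.04,0,-0.08],"fingers":0.15},{"turn":[0,0,0],"slide":[0.08,0,-0.16],"fingers":0.15},{"turn":[0,0,0],"slide":[0.12,0,-0.22],"fingers":0.15},{"turn":[0,0,0],"slide":[0.14,0,-0.22],"fingers":-1},{"turn":[0,0,0],"slide":[0.14,0,-0.22],"fingers":-1}]';python3 -c "
from h import *
snap('wrist','w20.png');snap('scene','s9.png');print(get_state()['eef_pos'])"
```

```text
t: 31.43
eef_pos: [0.5075, -0.0283, 0.1169]
ee_rot: [3.141, -0.003, -3.11]
force: [1.5, 0.6, 0.3]
width: 0.0514
t: 31.85
eef_pos: [0.4374, -0.0303, 0.2324]
ee_rot: [3.136, 0.01, -3.11]
force: [-0.4, -0.1, -1.2]
width: 0.0423
[ 0.43796379 -0.030401    0.22991405]
```

View pics/w20.png

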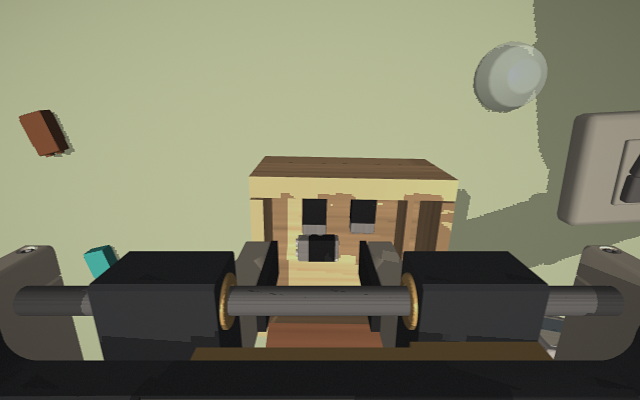

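View pics/s9.png

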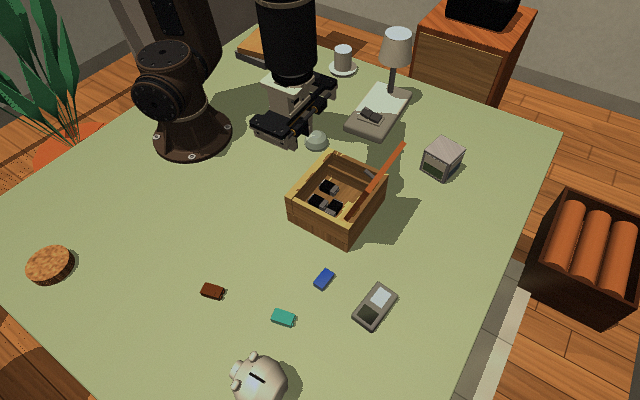

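```bash
python3 -m crank '[{"turn":[0,0,0],"slide":[0,0,-0.08],"fingers":-1},{"turn":[0,0,0],"slide":[-0.04,0.01,-0.15],"fingers":-1},{"turn":[0,0,0],"slide":[-0.11,0.03,-0.18],"fingers":-1},{"turn":[0,0,0],"slide":[-0.18,0.05,-0.18],"fingers":-1},{"turn":[0,0,0],"slide":[-0.26,0.068,-0.18],"fingers":-1}]'; python3 -m crank '[{"turn":[0,0,0],"slide":[-0.08,0,0],"fingers":-1},{"turn":[0,0,0],"slide":[-0.16,0,0],"fingers":-1},{"turn":[0,0,0],"slide":[-0.21,0,0],"fingers":-1},{"turn":[0,0,0],"slide":[-0.21,0,0],"fingers":-1},{"turn":[0,0,0],"slide":[-0.21,0,0],"fingers":-1}]';python3 -c "
from h import *
snap('scene','s10.png');snap('wrist','w21.png');print(get_state()['eef_pos'],rows([.67,.003,.205],rpy=[np.pi,0,-3.12]))"
```

```text
t: 32.37
eef_pos: [0.5687, 0.0079, 0.3204]
ee_rot: [3.138, 0.005, -3.11]
force: [0.1, 0.9, 0.7]
width: 0.0025
t: 32.78
eef_pos: [0.6728, 0.0106, 0.3159]
ee_rot: [3.14, -0.002, -3.111]
force: [-0.4, -0.5, -0.6]
width: 0.0004
[0.67143301 0.01045845 0.3184429 ] [array([ 0.0035, -0.0153,  0.2269]), array([0.0003, 0.0001, 0.0016])]
```

View pics/s10.png

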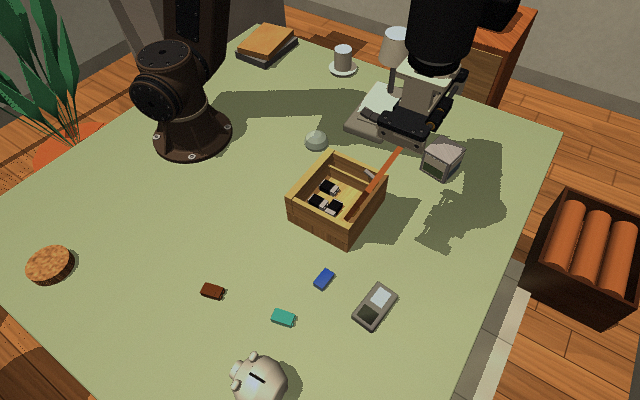

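View pics/w21.png

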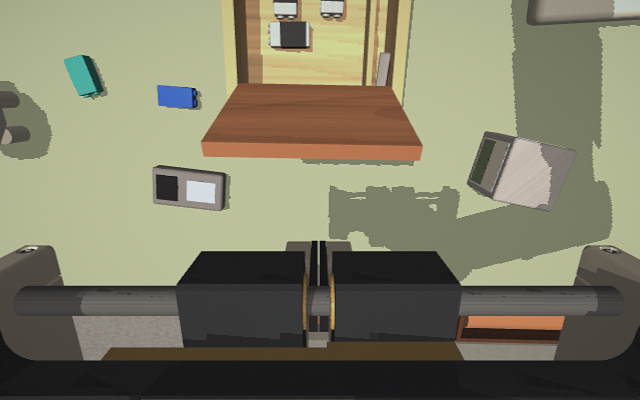

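```bash
python3 -c "
from h import *
c=get_calibration('wrist')
for z in (.225,.235): print([onz(c,u,v,z).round(4) for u,v in [(203,156),(421,159),(312,158),(312,143)]])"
```

```text
[array([ 0.6358, -0.0777,  0.225 ]), array([0.6331, 0.0891, 0.225 ]), array([0.6348, 0.0056, 0.225 ]), array([0.6234, 0.0053, 0.225 ])]
[array([ 0.6339, -0.0743,  0.235 ]), array([0.6313, 0.0859, 0.235 ]), array([0.633 , 0.0057, 0.235 ]), array([0.622 , 0.0054, 0.235 ])]
```

```bash
python3 -m crank '[{"turn":[0,0,0],"slide":[0.004,-0.012,0.05],"fingers":-1},{"turn":[0,0,0],"slide":[0.004,-0.012,0.1],"fingers":-1},{"turn":[0,0,0],"slide":[0.004,-0.012,0.15],"fingers":-1},{"turn":[0,0,0],"slide":[0.004,-0.012,0.2],"fingers":-1},{"turn":[0,0,0],"slide":[0.004,-0.012,0.217],"fingers":-1}]'; python3 -m crank '[{"turn":[0,0,0],"slide":[0.02,0,0],"fingers":-1},{"turn":[0,0,0],"slide":[0.04,0,0],"fingers":-1},{"turn":[0,0,0],"slide":[0.055,0,0],"fingers":-1},{"turn":[0,0,0],"slide":[0.07,0,-0.002],"fingers":-1},{"turn":[0,0,0],"slide":[0.085,0,-0.004],"fingers":-1}]'; python3 -m crank '[{"turn":[0,0,0],"slide":[0.015,0,-0.002],"fingers":-1},{"turn":[0,0,0],"slide":[0.03,0,-0.004],"fingers":-1},{"turn":[0,0,0],"slide":[0.045,0,-0.004],"fingers":-1},{"turn":[0,0,0],"slide":[0.06,0,-0.004],"fingers":-1},{"turn":[0,0,0],"slide":[0.075,0,-0.004],"fingers":-1}]'; python3 -c "
from h import *
snap('scene','s11.png');print(get_state()['eef_pos'],get_state()['force'])"
```

```text
t: 33.3
eef_pos: [0.6675, 0.0048, 0.2085]
ee_rot: [3.139, -0.001, -3.11]
force: [-0.7, 0.6, -1.1]
width: 0.0003
t: 33.72
eef_pos: [0.6275, 0.0037, 0.2158]
ee_rot: [3.138, 0.007, -3.11]
force: [0.8, 0.2, 0.4]
width: 0.0003
t: 34.13
eef_pos: [0.5892, 0.0024, 0.2154]
ee_rot: [3.139, 0.004, -3.11]
force: [1.2, 0.3, 0.2]
width: 0.0002
[0.58794778 0.00221732 0.21544616] [-1.63720327 -0.02564337 -0.16818803]
```

View pics/s11.png

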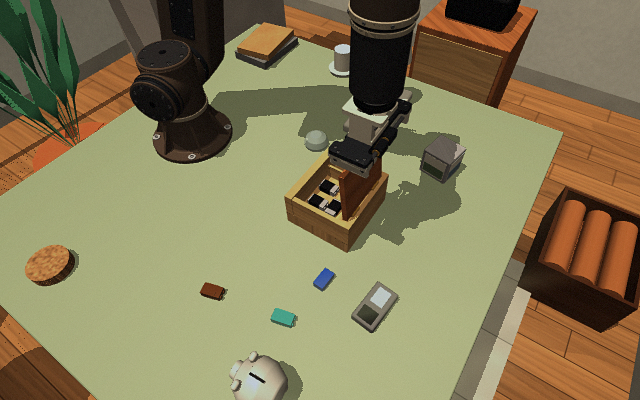

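```bash
python3 -m crank '[{"turn":[0,0,0],"slide":[0.015,0,0],"fingers":-1},{"turn":[0,0,0],"slide":[0.03,0,0],"fingers":-1},{"turn":[0,0,0],"slide":[0.045,0,0],"fingers":-1},{"turn":[0,0,0],"slide":[0.06,0,0],"fingers":-1},{"turn":[0,0,0],"slide":[0.075,0,-0.01],"fingers":-1}]'; python3 -m crank '[{"turn":[0,0,0],"slide":[0,0,-0.02],"fingers":-1},{"turn":[0,0,0],"slide":[0,0,-0.04],"fingers":-1},{"turn":[0,0,0],"slide":[0,0,-0.04],"fingers":-1},{"turn":[0,0,0],"slide":[0,0,-0.04],"fingers":-1},{"turn":[0,0,0],"slide":[0,0,-0.04],"fingers":-1}]';python3 -c "
from h import *
snap('scene','s12.png');print(get_state()['eef_pos'],get_state()['force'])"
```

```text
t: 34.6
eef_pos: [0.5511, 0.001, 0.2195]
ee_rot: [3.139, 0.002, -3.11]
force: [-0.5, 0.3, 0.1]
width: 0.0006
t: 35.02
eef_pos: [0.5527, 0.0012, 0.2404]
ee_rot: [3.139, 0.004, -3.11]
force: [0.4, 1.1, -0.4]
width: 0.0004
[0.55251391 0.00111207 0.24003706] [ 0.0867233  -0.72167895  0.36648818]
```

View pics/s12.png

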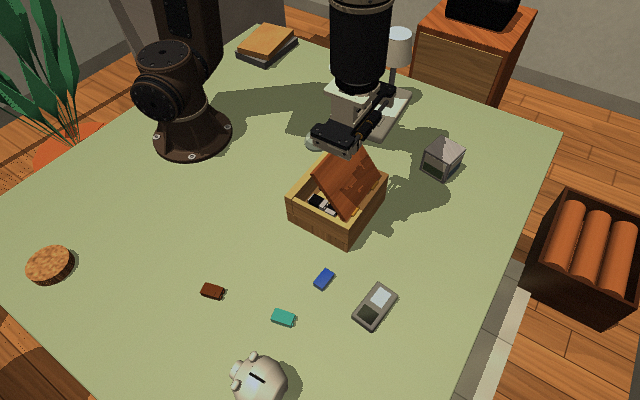

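```bash
python3 -m crank '[{"turn":[0,0,0],"slide":[0.06,0,0],"fingers":-1},{"turn":[0,0,0],"slide":[0.12,0,0],"fingers":-1},{"turn":[0,0,0],"slide":[0.165,0,0],"fingers":-1},{"turn":[0,0,0],"slide":[0.165,0,0],"fingers":-1},{"turn":[0,0,0],"slide":[0.165,0,0],"fingers":-1}]'; for i in 1 2 3; do python3 -m crank '[{"turn":[0,0,0],"slide":[0,0,0],"fingers":-1},{"turn":[0,0,0],"slide":[0,0,0],"fingers":-1},{"turn":[0,0,0],"slide":[0,0,0],"fingers":-1},{"turn":[0,0,0],"slide":[0,0,0],"fingers":-1},{"turn":[0,0,0],"slide":[0,0,0],"fingers":-1}]'>/dev/null; done; python3 -c "
from h import *
snap('scene','s13.png');print(get_state()['eef_pos'],rows([.469,.003,.17]))"
```

```text
t: 35.48
eef_pos: [0.4694, -0.0016, 0.2403]
ee_rot: [3.139, 0.004, -3.109]
force: [0.4, 0.6, -0.2]
width: 0.0004
[ 0.47009493 -0.00149342  0.24011729] [array([0.0024, 0.0087, 0.1403])]
```

View pics/s13.png

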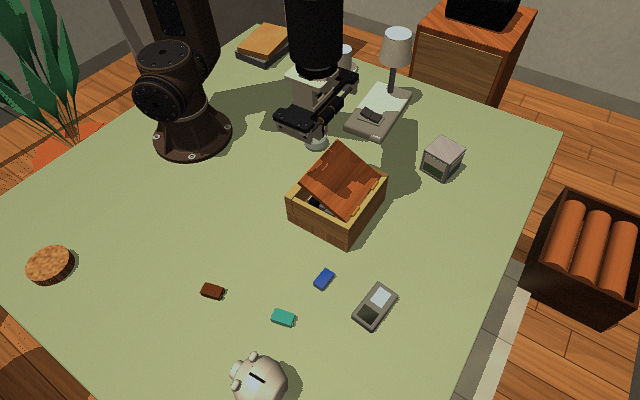

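```bash
python3 -m crank '[{"turn":[0,0,0],"slide":[0.002,0.008,0.05],"fingers":-1},{"turn":[0,0,0],"slide":[0.002,0.008,0.1],"fingers":-1},{"turn":[0,0,0],"slide":[0.002,0.008,0.14],"fingers":-1},{"turn":[0,0,0],"slide":[0.002,0.008,0.15],"fingers":-1},{"turn":[0,0,0],"slide":[0.002,0.008,0.16],"fingers":-1}]'; for i in 1 2; do python3 -m crank '[{"turn":[0,0,0],"slide":[0,0,0.01],"fingers":-1},{"turn":[0,0,0],"slide":[0,0,0.02],"fingers":-1},{"turn":[0,0,0],"slide":[0,0,0.03],"fingers":-1},{"turn":[0,0,0],"slide":[0,0,0.04],"fingers":-1},{"turn":[0,0,0],"slide":[0,0,0.05],"fingers":-1}]'; done
```

```text
t: 37.2
eef_pos: [0.4689, 0.0024, 0.1596]
ee_rot: [3.14, 0.002, -3.11]
force: [-1.2, 0.6, 2.4]
width: 0.0006
t: 37.62
eef_pos: [0.4698, 0.0029, 0.1353]
ee_rot: [3.138, 0.005, -3.11]
force: [-1.5, 0.5, 3.4]
width: 0.0005
t: 38.03
eef_pos: [0.469, 0.0027, 0.1095]
ee_rot: [3.139, 0.003, -3.11]
force: [-2.9, 0.4, 6.0]
width: 0.0004
```

```bash
python3 -m crank '[{"turn":[0,0,0],"slide":[0,0,0.006],"fingers":-1},{"turn":[0,0,0],"slide":[0,0,0.012],"fingers":-1},{"turn":[0,0,0],"slide":[0,0,0.018],"fingers":-1},{"turn":[0,0,0],"slide":[0,0,0.024],"fingers":-1},{"turn":[0,0,0],"slide":[0,0,0.028],"fingers":-1}]'; python3 -m crank '[{"turn":[0,0,0],"slide":[0,0,0.003],"fingers":-1},{"turn":[0,0,0],"slide":[0,0,0.006],"fingers":-1},{"turn":[0,0,0],"slide":[0,0,0.006],"fingers":-1}]'
```

```text
t: 38.45
eef_pos: [0.4688, 0.0027, 0.0956]
ee_rot: [3.139, 0.002, -3.11]
force: [-4.5, -0.2, 6.7]
width: 0.0005
t: 38.7
eef_pos: [0.469, 0.0026, 0.093]
ee_rot: [3.139, 0.003, -3.11]
force: [-5.4, 0.2, 10.0]
width: 0.0004
```

```bash
python3 -m crank '[{"turn":[0,0,0],"slide":[0,0,0.002],"fingers":-1},{"turn":[0,0,0],"slide":[0,0,0.003],"fingers":-1},{"turn":[0,0,0],"slide":[0,0,0.003],"fingers":-1}]'; python3 -m crank '[{"turn":[0,0,0],"slide":[0,0,0.002],"fingers":-1},{"turn":[0,0,0],"slide":[0,0,0.002],"fingers":-1}]'
```

```text
t: 38.95
eef_pos: [0.4691, 0.0026, 0.0925]
ee_rot: [3.139, 0.003, -3.109]
force: [-8.9, 1.3, 21.0]
width: 0.0007
t: 39.12
eef_pos: [0.4691, 0.0026, 0.0921]
ee_rot: [3.14, 0.003, -3.109]
force: [-12.9, 0.5, 28.9]
width: 0.0004
```

Stop reached; ease up slowly.

```bash
for i in 1 2; do python3 -m crank '[{"turn":[0,0,0],"slide":[0,0,-0.005],"fingers":-1},{"turn":[0,0,0],"slide":[0,0,-0.01],"fingers":-1},{"turn":[0,0,0],"slide":[0,0,-0.015],"fingers":-1},{"turn":[0,0,0],"slide":[0,0,-0.02],"fingers":-1},{"turn":[0,0,0],"slide":[0,0,-0.025],"fingers":-1}]'; done; python3 -m crank '[{"turn":[0,0,0],"slide":[0,0,-0.05],"fingers":-1},{"turn":[0,0,0],"slide":[0,0,-0.1],"fingers":-1},{"turn":[0,0,0],"slide":[0,0,-0.15],"fingers":-1},{"turn":[0,0,0],"slide":[0,0,-0.23],"fingers":-1},{"turn":[0,0,0],"slide":[0,0,-0.26],"fingers":-1}]';python3 -c "
from h import *
snap('scene','s14.png');snap('wrist','w22.png');print(get_state()['eef_pos'])"
```

```text
t: 39.53
eef_pos: [0.4695, 0.0029, 0.1029]
ee_rot: [3.139, 0.004, -3.11]
force: [0.5, 1.4, -1.1]
width: -0.0
t: 39.95
eef_pos: [0.4695, 0.0029, 0.1158]
ee_rot: [3.139, 0.004, -3.11]
force: [0.2, 0.1, 0.7]
width: 0.0004
t: 40.37
eef_pos: [0.4706, 0.0025, 0.2506]
ee_rot: [3.138, 0.009, -3.109]
force: [1.6, 1.2, 1.7]
width: 0.0006
[0.47071591 0.00287977 0.24935568]
```

View pics/s14.png

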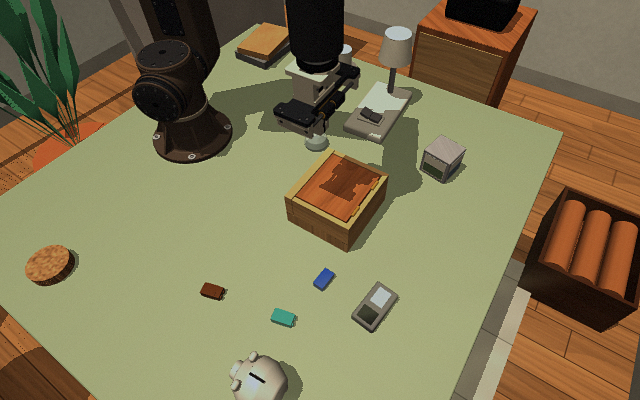

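```bash
python3 -c "
from h import *
print(rows([.403,.27,.2],rpy=[np.pi,0,-3.09]))"; python3 -m crank '[{"turn":[0,0,0],"slide":[0.03,0.08,0],"fingers":1},{"turn":[0,0,0],"slide":[0.05,0.16,0],"fingers":1},{"turn":[0,0,0],"slide":[0.08,0.24,0],"fingers":1},{"turn":[0,0,0],"slide":[0.1,0.32,0.03],"fingers":1},{"turn":[0,0,0],"slide":[0.12,0.4,0.06],"fingers":1}]';python3 -c "
from h import *
print(rows([.403,.27,.08],rpy=[np.pi,0,-3.09]),get_state()['q'])"
```

```text
[array([0.1192, 0.5379, 0.0999]), array([ 0.0007,  0.0016, -0.0031])]
t: 40.88
eef_pos: [0.4033, 0.1968, 0.2181]
ee_rot: [3.137, 0.005, -3.11]
force: [1.9, 0.7, -0.3]
width: 0.0282
[array([-0.0025,  0.1451,  0.2769]), array([ 0.0007,  0.0008, -0.0032])] [ 8.96353968e-01 -2.20466626e-02 -4.78360309e-01  1.06691482e-03
 -1.10768614e+00 -2.43618310e+00]
```

```bash
python3 -m crank '[{"turn":[0,0,0],"slide":[-0.002,0.07,0.02],"fingers":1},{"turn":[0,0,0],"slide":[-0.002,0.145,0.05],"fingers":1},{"turn":[0,0,0],"slide":[-0.002,0.145,0.1],"fingers":1},{"turn":[0,0,0],"slide":[-0.002,0.145,0.17],"fingers":1},{"turn":[0,0,0],"slide":[-0.002,0.145,0.24],"fingers":1}]'; python3 -m crank '[{"turn":[0,0,0],"slide":[0,0,0.02],"fingers":1},{"turn":[0,0,0],"slide":[0,0,0.034],"fingers":1},{"turn":[0,0,0],"slide":[0,0,0.034],"fingers":1},{"turn":[0,0,0],"slide":[0,0,0.034],"fingers":1}]'; python3 -c "
from h import *
snap('wrist','w23.png');snap('scene','s15.png');print(get_state()['eef_pos'],get_state()['width'])"
```

```text
t: 41.3
eef_pos: [0.403, 0.2688, 0.0969]
ee_rot: [3.138, 0.004, -3.108]
force: [0.3, 1.2, -0.5]
width: 0.0614
t: 41.63
eef_pos: [0.4037, 0.2682, 0.0815]
ee_rot: [3.139, 0.004, -3.11]
force: [0.3, -0.5, 0.8]
width: 0.0855
[0.40405543 0.26868742 0.08232946] 0.0868330402041677
```

View pics/w23.png

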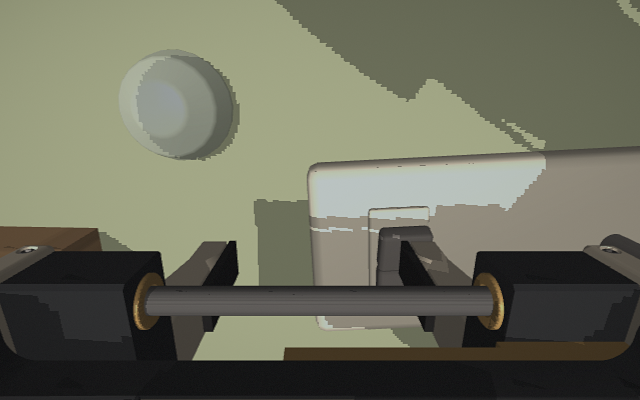

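View pics/s15.png

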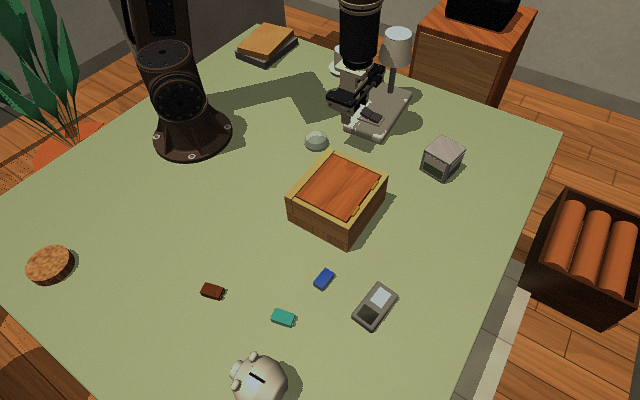

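```bash
python3 -m crank '[{"turn":[0,0,0],"slide":[0.001,0,0.02],"fingers":1},{"turn":[0,0,0],"slide":[0.001,0,0.035],"fingers":1},{"turn":[0,0,0],"slide":[0.001,0,0.045],"fingers":1},{"turn":[0,0,0],"slide":[0.001,0,0.053],"fingers":1},{"turn":[0,0,0],"slide":[0.001,0,0.06],"fingers":1}]';python3 -m crank '[{"turn":[0,0,0],"slide":[0,0,0.004],"fingers":1},{"turn":[0,0,0],"slide":[0,0,0.008],"fingers":1}]'
```

```text
t: 42.15
eef_pos: [0.4031, 0.2681, 0.0511]
ee_rot: [3.139, 0.004, -3.11]
force: [-1.1, -0.8, 2.4]
width: 0.0876
t: 42.32
eef_pos: [0.4031, 0.2681, 0.0471]
ee_rot: [3.139, 0.004, -3.11]
force: [-1.7, -0.9, 4.4]
width: 0.0876
```

```bash
python3 -m crank '[{"turn":[0,0,0],"slide":[0,0,0.003],"fingers":1},{"turn":[0,0,0],"slide":[0,0,0.003],"fingers":1}]';python3 -m crank '[{"turn":[0,0,0],"slide":[0,0,0.003],"fingers":1},{"turn":[0,0,0],"slide":[0,0,0.003],"fingers":1}]'
```

```text
t: 42.48
eef_pos: [0.4032, 0.2682, 0.0466]
ee_rot: [3.139, 0.004, -3.109]
force: [-5.5, -2.7, 14.3]
width: 0.0879
t: 42.65
eef_pos: [0.4033, 0.2683, 0.0461]
ee_rot: [3.138, 0.005, -3.108]
force: [-10.9, -5.9, 27.6]
width: 0.0877
```

At the stop. Lift off and look.

```bash
python3 -m crank '[{"turn":[0,0,0],"slide":[0,0,-0.01],"fingers":1},{"turn":[0,0,0],"slide":[0,0,-0.06],"fingers":1},{"turn":[0,0,0],"slide":[0,0,-0.14],"fingers":1},{"turn":[0,0,0],"slide":[0,0,-0.22],"fingers":1},{"turn":[0,0,0],"slide":[0,0,-0.3],"fingers":1}]';python3 -m crank '[{"turn":[0,0,0],"slide":[0,0.08,-0.08],"fingers":1},{"turn":[0,0,0],"slide":[0,-0.16,-0.1],"fingers":1},{"turn":[0,0,0],"slide":[0,-0.24,-0.1],"fingers":1},{"turn":[0,0,0],"slide":[0,-0.3,-0.1],"fingers":1},{"turn":[0,0,0],"slide":[0,-0.3,-0.1],"fingers":1}]'; python3 -c "
from h import *
snap('scene','s16.png'); im=cv2.imread('pics/s16.png'); cv2.imwrite('pics/s16z.png',cv2.resize(im[70:230,270:430],None,fx=3.7,fy=3.7,interpolation=cv2.INTER_CUBIC));print(get_state()['t'],get_state()['eef_pos'])"
```

```text
t: 43.07
eef_pos: [0.4023, 0.2672, 0.1959]
ee_rot: [3.139, 0.004, -3.11]
force: [1.7, 2.0, -0.0]
width: 0.0874
t: 43.48
eef_pos: [0.4063, 0.1305, 0.2431]
ee_rot: [3.138, 0.005, -3.108]
force: [1.5, -0.8, 0.2]
width: 0.0875
43.5333 [0.4053784  0.12501345 0.24355411]
```

View pics/s16z.png

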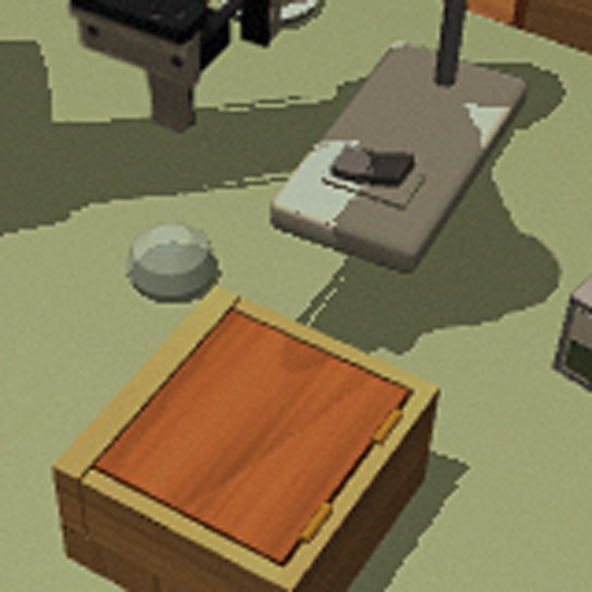

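View pics/s16.png

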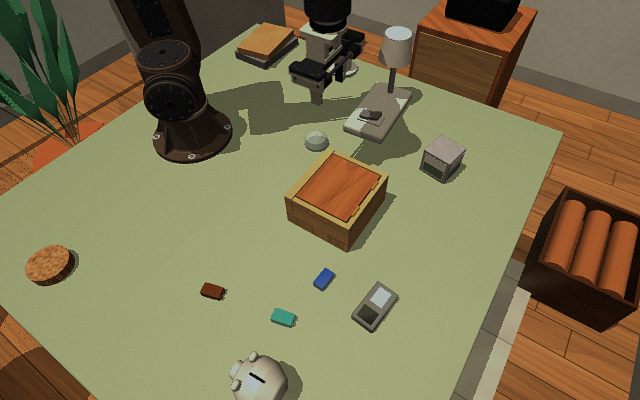

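```bash
python3 -m crank '[{"turn":[0,0,0],"slide":[0,0,0],"fingers":1},{"turn":[0,0,0],"slide":[0,0,0],"fingers":1}]'; python3 -c "
from station import job_done
print(job_done())"
```

```text
t: 43.7
eef_pos: [0.4069, 0.1311, 0.243]
ee_rot: [3.138, 0.005, -3.112]
force: [-0.3, 0.2, -0.1]
width: 0.0876
the job is handed in; nothing more can be done
None
```

I did every step in the order asked and handed the job in at about 44 s, but one force reading during the run was over the 120 N limit.

- **Lamp and flap:** I switched the lamp on, pressed the flap to its stop and let it rise under the fingers. I then swung it back until it stayed open by itself.
- **Batteries:** I put all three black batteries into the box. They lay flat on its floor in the pictures taken before closing. The blue, turquoise and brown look-alikes were left alone.
- **Closing:** I closed the flap, pressed it home, and switched the lamp off at the rocker's near end.

The last pictures show the flap flush with nothing touching it, the rocker tipped to its off side, and no black batteries left on the shelf. The pig, tester, photo cube and paperweight look unmoved in the last camera picture; I did not measure their positions.

**Force readings:**
- **Over the limit:** while tilting the empty tool near its reach limit, before swinging the flap open, one force sample read about (-107, -73, -150) N. Joint 3 was at -1.015, close to its limit of -1.02. The next reading was normal and the picture taken soon after showed nothing touched or moved, but the 120 N wrist limit may have been passed.
- **High but under it:** the first rocker press, at about 70 N, and the flap swing, at up to about 60 N.

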